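Set up the ring-polishing spindle

TASK

Set up the ring-polishing spindle on the jeweller's bench: first raise its finger rest, then stack all the loose abrasive wheels on the keyed hub, largest at the bottom to smallest at the top, each turned so its wide slot finds the wide key and it goes fully home. Then lower the socket cap onto the ball above them, press its latch lever fully down, and last of all lower the finger rest back to level. Leave the tools, dishes and rings around it where they are.

Things in the scene. Friction and masses are not known exactly. Their poses are not given: they have to be found in the camera images.
- spindle: fixed polishing spindle, a grey housing 40 mm high; place and yaw vary. Origin on the hub axis at table height, z up, x along the hub's wide key; housing spans x -80..80, y -157..78 mm. On its aluminium flange (92 mm across, top 46 mm above the table) stands the keyed hub: a 32 mm diameter cylinder up to 98 mm with a flat top, a 12 mm neck on that, then a steel ball 22 mm in diameter
- hub_seat (a point): point on the hub axis on the flange's top (46 mm above the table), where the lowest wheel's underside rests; axes as the spindle's. Four keys run up the hub from here for 48 mm, reaching 19 mm from the axis: the wide (master) key at +x 10 mm wide, those at +y, -x, -y 5 mm wide. The hub's last 4 mm above the keys are plain round
- ball (a point): centre of the 22 mm ball on the hub, 114 mm above the table and 16 mm above the hub's flat top; axes as the spindle's
- rest_pivot (a point): pivot of the finger rest on the spindle's housing, 105 mm from the hub axis at the spindle's -y, 70 mm above the table; axes as the spindle's. Two cheeks flank it (outer width 34 mm along x, tops 82 mm above the table)
- rest (a joint): finger rest, a steel rocker on the pivot's x axis: 0 = lowered (arm level, pointing to the hub), 1.0 rad = fully raised (stop). Starts at 0 to 0.1; stays where put; about 2 N at 25 mm from the pivot moves it, briefly 5 to 10 N where it stands steep. Arm 16 mm wide, 7 thick, 60 long, rubber pad at its end. Pushing its tail down raises the arm, pushing the arm down lowers it
- rest_tip (a point): top of the rubber pad at the arm's end, 55 mm from the pivot
- rest_tail (a point): point on the centreline of the rest's tail, 40 mm from the pivot. The tail (18 mm wide, 45 long, 6 thick) sticks out away from the hub, 0.9 rad above level when the rest is lowered, 0.1 rad below level when raised
- wheel_a: grey abrasive wheel 68 mm in diameter, 12 mm thick, lying flat (up to four, diameters 68, 62, 56, 50 mm; some may be absent). Origin: centre of its underside, z up, x through its wide slot. Bore 34.5 mm with four slots out to 20.5 mm from the centre: the wide one at +x 12.5 mm across, the others 7.5 mm, so it goes over the hub's keys in one turn position only
- wheel_b: grey abrasive wheel 62 mm in diameter, 12 mm thick, lying flat (up to four, diameters 68, 62, 56, 50 mm; some may be absent). Origin: centre of its underside, z up, x through its wide slot. Bore 34.5 mm with four slots out to 20.5 mm from the centre: the wide one at +x 12.5 mm across, the others 7.5 mm, so it goes over the hub's keys in one turn position only
- wheel_c: grey abrasive wheel 56 mm in diameter, 12 mm thick, lying flat (up to four, diameters 68, 62, 56, 50 mm; some may be absent). Origin: centre of its underside, z up, x through its wide slot. Bore 34.5 mm with four slots out to 20.5 mm from the centre: the wide one at +x 12.5 mm across, the others 7.5 mm, so it goes over the hub's keys in one turn position only
- wheel_d: grey abrasive wheel 50 mm in diameter, 12 mm thick, lying flat (up to four, diameters 68, 62, 56, 50 mm; some may be absent). Origin: centre of its underside, z up, x through its wide slot. Bore 34.5 mm with four slots out to 20.5 mm from the centre: the wide one at +x 12.5 mm across, the others 7.5 mm, so it goes over the hub's keys in one turn position only
- cap: dark steel socket cap, 0.3 to 0.4 kg, standing on its open end: cylinder 44 mm in diameter, 36 mm high, its 24.5 mm bore open below, 30 mm deep, to drop over the ball; fully down, its rim stands on the hub's flat top (origin 98 mm above the table). Origin: centre of its bottom rim, z up; the latch lever on top is hinged at x -17, z 42 mm and points to +x
- latch (a joint): the cap's latch lever (42 mm long, 12 wide, 5 thick), hinged about the cap's y axis: 0 = up, leaning 0.9 rad above level, its tip 77 mm above the cap's rim; 0.9 = pressed fully down, level, top face 44.5 mm above the rim. Starts at 0 to 0.05; stays where put; 1 to 2 N near its tip move it. Pushed straight down at about x +6 mm of the cap it closes without tipping the cap
- latch_tip (a point): point on the latch lever's centreline, 40 mm from its hinge
- gem_dish: small white dish 64 mm across, 22 mm high; a bystander, leave it alone
- loupe: black loupe, a disc 30 mm across, 20 mm high; a bystander, leave it alone
- chasing_hammer: small hammer 220 mm long, lying; a bystander, leave it alone
- tweezers: steel tweezers 155 mm long, 6 mm high, lying; a bystander, leave it alone
- ring_stick: aluminium ring stick 170 mm long, 18 mm thick, lying; a bystander, leave it alone
- blank_ring: brass ring 23 mm across, 7 mm high, lying; a bystander, leave it alone
Not all that is in view belongs to the job. Leave any pink or turquoise look-alike of the wheel_b alone.

How it is judged:
By the outcome, as a careful person would: the job done as asked, in the order asked, and still so for the second after the job is handed in, with the robot touching nothing.
Of wheel_a, wheel_b, wheel_c, wheel_d only 2 to 4 are there at a start; the rules pass over those that are not, and their reading is None.
At some moment in a run one of wheel_a, wheel_b, wheel_c, wheel_d may be knocked a few centimetres aside while the robot is not near it.
It also fails if it takes over 210 s, if anything falls off the work surface, if the arm or the gripper's body presses on something with over 40 N, if the wrist force passes 120 N, or if a joint passes its speed limit or range.

ROBOT

A 7-joint arm with a two-finger parallel gripper is mounted at the origin on the work surface. World frame = base frame: x ahead of the robot, y to its left, z up, the work surface at z = 0. Lengths are in m, angles in rad, forces in N, time in s.
With the tool pointing down it reaches from about 0.4 to 0.85 m from the base axis. Payload 6.9 kg.
Tool frame: the origin (TCP) lies on the centre line of the jaws, within the pads' length; the fingertips stand 14 mm ahead of it and the grasp point (between the pads) lies 5 mm behind it; z points along the fingers, y is the line along which they close (so a half turn about z gives the same grasp; the last joint's range is limited). The gripper opens to 85 mm and grips with 20 to 120 N. Pads are 22 mm wide; open, the fingers measure 114 mm over their backs; the gripper's body (76 mm by 85 mm) begins 54 mm behind the grasp point. The pads swing forward as they close: fully open they stand 13 mm farther back than shut.
Start: joints at [-1.242, 0.507, -0.238, 1.5, 0.126, 1.149, -0.155], TCP at [0.138, 0.61, 0.245] pointing down, gripper open.
Joint ranges: [-3.08, 3.08], [-0.24, 2.05], [-1.43, 1.35], [0, 2.5], [-1.52, 4.66], [0.17, 1.96], [-2.89, 2.89]. Speed limits (rad/s): [2.39, 2.39, 3.14, 3.14, 3.14, 3.14, 3.14].

INTERFACE

Orientations are given as a unit quaternion [w, x, y, z].
In Python, from plant import get_state, optics, ctrl gives the robot as it stands.
- The arm moves only by the tool play_rows, never from a script. Its argument "series" is a list of rows, each a list of 2 entries, a list of its own where there are three numbers: the shift along the tool's x, y, z normalised to -1 to 1, where 1 is 50 cm, then the turn, a rotation vector about the tool's x, y, z normalised to -1 to 1, where 1 is 360 degrees. In form: [[[dx, dy, dz], [ax, ay, az]], ...]. A call has 1 to 8 rows; each row is the pose to reach, as a shift and turn from the pose commanded when the call began, along the tool's axes at that moment, turning the shorter way round; what a row does not reach only later rows make up. A row lasts 1/12 s, in which the tool goes at most 41.7 mm and 7.16 degrees, less where a joint would pass 70% of its speed; a pose out of reach is approached as far as the arm can. A call with a number of a shift or a turn outside -1 to 1 is refused whole. A call with a gripper value outside its range is refused whole. "jaw" is the closure, from 0 (fully open) to 1 (shut), set as the call begins (left out, the last holds). The fingers move at their own pace and stop on an object; "grip_force" is the grip in N (left out, the last holds). Time passes only in rows, so rows that repeat a pose let the fingers close. It gives the time, the measured TCP pose, the force, the opening and the grip force at its end, in the units of the state.
- get_state(): the state, without advancing time (a new reading comes with each control period).
- optics.camera(name): name is "scene" or "side" or "wrist"; returns a dict with "pixels" (400x640x3 uint8, red, green, blue), "fx", "fy", "cx", "cy" (pixels), "pose" (4x4, takes a point from camera to world coordinates). Camera axes: x right, y down, z forward; pixel columns grow to the right and rows downward; lengths in m; the calibration is good to about 2 mm. A picture is of the moment at which its call begins. There is no depth.
- ctrl.sign_off(): hands the job in; it is judged then, once.
Trained networks look in a picture, given as the dict that the camera call returned (one of the last four; its "shot" number tells which), for a name from the list of things; names that differ only in an ending like _2 or _b are one class to them, and where a whole thing is asked for, a point or a joint stands for the part that bears it (a point fixed in the world has none). Each returns a list of dicts, best first, with "confidence" (0 to 1); they miss things now and then, are a little off and sometimes report something else, mostly with a low value. They report only what shows in the picture. A call takes as long as a camera call. They do not tell look-alikes from the thing itself.
- optics.look_for(picture, query): "xy" ([column, row] in pixels, amid what is visible of it).
- optics.cut_out(picture, query): "mask" (400x640 bool, what is visible of it) and "xy" ([column, row] in pixels, amid what is visible of it).
- optics.pinpoint(picture, query): "xy" ([column, row] in pixels: a listed point, or the origin of a listed thing).
The state is a dict: "time": time; "q": joint angles; "qd": joint speeds; "tau": joint torques, N m; "eef_pos": TCP position; "tool_rot": TCP orientation; "ft_force": force on the tool from outside, world axes, zero at the start; "torque": the same for the moment, N m; "grip_width": opening from 0.0 (shut) to 1.0 (fully open); "grip_force": force on a finger pad.
Only numpy, scipy, OpenCV 4.12 (cv2) and the standard library are available. Lean on these libraries where they do the work, as an engineer would, in place of code of your own. Each camera call takes 0.05 s, during which the arm holds its last target. There are 200 camera calls.

## Working session

There is one attempt and no reset: what is moved stays moved. The work goes in short steps, Python scripts to look and compute and a tool call to move; the robot and the scene stay as the last step left them, time stands still between calls to the robot, and variables do not carry over. Pictures are saved under pics/ and viewed, at most 14 in all, crops included, and the job is handed in when it is done.

Besides the shell and the picture viewer there is one more tool, called after "Request:" as a command line: name --argument value ..., lists and objects as JSON in quotes. play_rows: Moves the arm, as the interface text tells. Its arguments: {"type":"object","properties":{"series":{"type":"array","items":{"type":"array"}},"jaw":{"type":"number"},"grip_force":{"type":"number"}},"required":["series"]}

```bash
mkdir -p pics; ls; cat > h.py <<'E'
import numpy as np, cv2
from plant import get_state, optics, ctrl
from scipy.spatial.transform import Rotation as R
def save(p,n): cv2.imwrite('pics/'+n,cv2.cvtColor(p['pixels'],cv2.COLOR_RGB2BGR))
def ray(p,xy,z):
    T=np.array(p['pose']); d=T[:3,:3]@np.array([(xy[0]-p['cx'])/p['fx'],(xy[1]-p['cy'])/p['fy'],1]); o=T[:3,3]
    return o+d*(z-o[2])/d[2]
def proj(p,X):
    T=np.array(p['pose']); c=T[:3,:3].T@(np.array(X)-T[:3,3]); return np.array([c[0]/c[2]*p['fx']+p['cx'],c[1]/c[2]*p['fy']+p['cy']])
def st():
    s=get_state(); Rm=R.from_quat(np.roll(s['tool_rot'],-1)); return s,np.array(s['eef_pos']),Rm
def go(X,yaw=None):
    """move to X with tool down, tool x-axis at yaw (mod pi) -> shift, turn in units, for current pose"""
    s,p,Rm=st(); d=Rm.inv().apply(np.array(X)-p)/0.5
    x=Rm.as_matrix()[:,0]; cy=np.arctan2(x[1],x[0])
    if yaw is None: yaw=cy
    T=R.from_matrix(np.array([[np.cos(yaw),np.sin(yaw),0],[np.sin(yaw),-np.cos(yaw),0],[0,0,-1]]))
    w=(Rm.inv()*T).as_rotvec()/(2*np.pi)
    print('shift',d.round(4),'turn',w.round(4),'q7',round(s['q'][6],2),'yaw',round(cy,3))
E
python3 - <<'E'
from h import *
s,p,Rm=st();print(p,Rm.as_matrix().round(3),s['q'],s['time'])
for n in ['scene','side','wrist']:
    P=optics.camera(n);save(P,n+'0.png');print(n,np.array(P['pose']).round(3).tolist(),P['fx'])
    for q in ['wheel_a','cap','spindle']:
        for r in optics.look_for(P,q): print(q,np.round(r['xy']),round(r['confidence'],2))
    for q in ['wheel_a','cap','spindle','ball','hub_seat','rest_pivot','rest_tip','rest_tail','latch_tip']:
        for r in optics.pinpoint(P,q): print('pt',q,np.round(r['xy'],1),round(r['confidence'],2))
E
```

```text
pics
[0.1380424  0.60907208 0.2444143 ] [[-0.975  0.221 -0.   ]
 [ 0.221  0.975 -0.002]
 [-0.    -0.002 -1.   ]] [-1.24251016  0.50835822 -0.23754852  1.501143    0.12567876  1.14888855
 -0.15481048] 0.0
scene [[0.37, 0.631, -0.682, 1.211], [0.929, -0.261, 0.263, -0.273], [-0.012, -0.73, -0.683, 0.765], [0.0, 0.0, 0.0, 1.0]] 397.25667409165857
wheel_a [436. 191.] 0.68
wheel_a [420. 174.] 0.64
wheel_a [389. 181.] 0.63
wheel_a [408. 208.] 0.48
cap [173. 235.] 0.64
spindle [298. 232.] 0.57
pt wheel_a [388.1 183.3] 0.74
pt wheel_a [419.8 173.4] 0.64
pt wheel_a [437.9 194.8] 0.57
pt wheel_a [407.2 213.1] 0.54
pt cap [177.9 244.7] 0.97
pt cap [311.6 199.2] 0.27
pt spindle [314.4 233.4] 0.6
pt ball [338.7 189.2] 0.62
pt ball [311.6 197.4] 0.57
pt hub_seat [313.2 215.8] 0.76
pt rest_pivot [268.8 214.1] 0.68
pt rest_tip [290.9 213. ] 0.78
pt rest_tail [259.3 205. ] 0.77
pt latch_tip [171.1 223.6] 0.53
side [[-0.961, -0.163, 0.225, 0.309], [-0.278, 0.57, -0.773, 0.814], [-0.002, -0.806, -0.593, 0.742], [0.0, 0.0, 0.0, 1.0]] 415.0144661968142
wheel_a [324. 305.] 0.68
wheel_a [326. 348.] 0.63
wheel_a [279. 340.] 0.62
cap [375. 166.] 0.67
cap [238. 246.] 0.43
spindle [341. 186.] 0.6
pt wheel_a [276.6 337. ] 0.86
pt wheel_a [279.7 290.9] 0.74
pt wheel_a [325.5 310.4] 0.74
pt wheel_a [322.6 354.8] 0.63
pt cap [373.6 172.4] 0.67
pt spindle [322.4 229.4] 0.88
pt ball [323.9 193.2] 0.68
pt hub_seat [323.  216.1] 0.73
pt rest_pivot [341.7 188.5] 0.68
pt rest_tip [332.7 194.9] 0.66
pt rest_tail [346.7 175. ] 0.59
pt latch_tip [379.3 153.7] 0.6
wrist [[0.221, 0.936, 0.273, 0.068], [0.975, -0.212, -0.062, 0.624], [0.0, 0.28, -0.96, 0.374], [0.0, 0.0, 0.0, 1.0]] 347.649250954116
```

View pics/scene0.png

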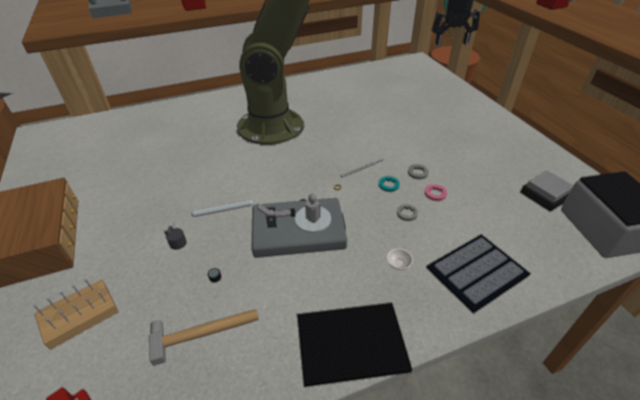

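View pics/side0.png

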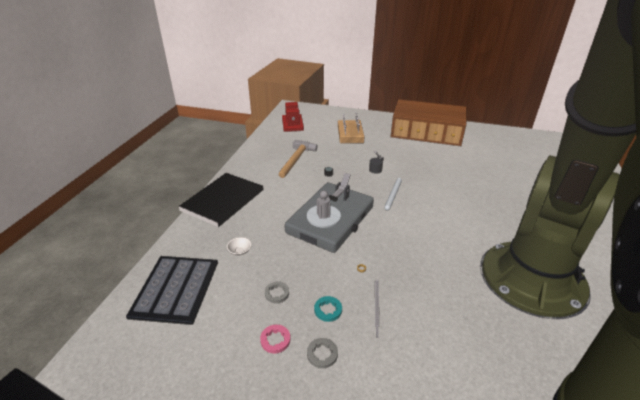

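```bash
python3 - <<'E'
from h import *
H={'wheel_a':0,'spindle':0,'ball':.114,'hub_seat':.046,'rest_pivot':.07,'cap':0,'latch_tip':.073,'rest_tip':.0735,'rest_tail':.101}
for n in ['scene','side']:
    P=optics.camera(n)
    for q in H:
        for r in optics.pinpoint(P,q): print(n,q,ray(P,r['xy'],H[q]).round(4),round(r['confidence'],2))
E
```

```text
scene wheel_a [0.4396 0.2424 0.    ] 0.82
scene wheel_a [ 0.533   0.3366 -0.    ] 0.74
scene wheel_a [0.4379 0.3381 0.    ] 0.69
scene wheel_a [0.5679 0.2276 0.    ] 0.52
scene ball [ 0.5378 -0.032   0.114 ] 0.85
scene ball [ 0.558  -0.1566  0.114 ] 0.7
scene ball [ 0.7937 -0.3324  0.114 ] 0.21
scene ball [0.5228 0.0395 0.114 ] 0.18
scene hub_seat [ 0.5192 -0.0322  0.046 ] 0.56
scene rest_pivot [ 0.5067 -0.1449  0.07  ] 0.79
scene cap [ 0.4366 -0.3724  0.    ] 0.86
scene cap [ 0.5483 -0.0463  0.    ] 0.25
scene latch_tip [ 0.4939 -0.0154  0.073 ] 0.67
scene latch_tip [ 0.6536 -0.3047  0.073 ] 0.4
scene latch_tip [ 0.4422 -0.369   0.073 ] 0.37
scene rest_tip [ 0.5229 -0.0845  0.0735] 0.7
scene rest_tail [ 0.4948 -0.1649  0.101 ] 0.55
scene rest_tail [0.78  0.061 0.101] 0.43
side wheel_a [0.4431 0.2445 0.    ] 0.93
side wheel_a [0.5307 0.3374 0.    ] 0.9
side wheel_a [0.4242 0.3472 0.    ] 0.66
side wheel_a [0.5769 0.2168 0.    ] 0.58
side wheel_a [ 0.7108 -0.33    0.    ] 0.52
side spindle [ 0.5313 -0.032   0.    ] 0.88
side ball [ 0.5385 -0.038   0.114 ] 0.78
side hub_seat [ 0.5294 -0.0418  0.046 ] 0.87
side rest_pivot [ 0.5065 -0.1348  0.07  ] 0.86
side cap [0.5768 0.2198 0.    ] 0.66
side cap [ 0.4427 -0.3573  0.    ] 0.48
side cap [0.3948 0.0916 0.    ] 0.2
side latch_tip [0.3867 0.1599 0.073 ] 0.75
side latch_tip [ 0.4484 -0.3624  0.073 ] 0.47
side latch_tip [0.5086 0.0573 0.073 ] 0.43
side rest_tip [ 0.5199 -0.0833  0.0735] 0.44
side rest_tip [0.3375 0.2416 0.0735] 0.17
side rest_tail [ 0.4953 -0.1603  0.101 ] 0.62
```

The pictures show two grey wheels, at scene (420,172) and (408,212). The pink and teal look-alikes are at (436,192) and (389,183). The spindle is near (312,218) and the cap near (176,237). I'll look at the wheels from close up on the way.

```bash
python3 - <<'E'
from h import *
go([.42,.30,.33]); go([.42,.30,.33],3.14159-.235)
E
```

```text
shift [-0.6866 -0.4793 -0.1695] turn [-0. -0.  0.] q7 -0.15 yaw 2.919
shift [-0.6866 -0.4793 -0.1695] turn [-0.     -0.      0.0019] q7 -0.15 yaw 2.919
```

Request:
play_rows --series '[[[-0.4,-0.28,-0.17],[0,0,0]],[[-0.6866,-0.4793,-0.17],[0,0,0]],[[-0.6866,-0.4793,-0.17],[0,0,0]],[[-0.6866,-0.4793,-0.17],[0,0,0]],[[-0.6866,-0.4793,-0.17],[0,0,0]],[[-0.6866,-0.4793,-0.17],[0,0,0]],[[-0.6866,-0.4793,-0.17],[0,0,0]],[[-0.6866,-0.4793,-0.17],[0,0,0]]]' --jaw 0

```text
time: 3.62
eef_pos: [0.3586, 0.3668, 0.3135]
tool_rot: [0.0, 0.111, 0.994, 0.0]
ft_force: [1.3, 0.1, 0.6]
grip_width: 0.998
grip_force: 0.0
```

```bash
python3 - <<'E'
from h import *
go([.42,.30,.33])
E
```

```text
shift [-0.1494 -0.1031 -0.0329] turn [0.0001 0.     0.    ] q7 0.45 yaw 2.919
```

Request:
play_rows --series '[[[-0.15,-0.1,-0.03],[0,0,0]],[[-0.15,-0.1,-0.03],[0,0,0]],[[-0.15,-0.1,-0.03],[0,0,0]],[[-0.15,-0.1,-0.03],[0,0,0]],[[-0.15,-0.1,-0.03],[0,0,0]]]'

```text
time: 4.03
eef_pos: [0.4197, 0.3031, 0.3279]
tool_rot: [-0.0, 0.112, 0.994, 0.0]
ft_force: [-0.0, 0.7, -0.0]
grip_width: 1.0
grip_force: 0.0
```

```bash
python3 - <<'E'
from h import *
s,p,_=st();print(p)
P=optics.camera('wrist');save(P,'w1.png')
for r in optics.pinpoint(P,'wheel_a'): print(np.round(r['xy']),ray(P,r['xy'],0).round(4),round(r['confidence'],2))
for r in optics.cut_out(P,'wheel_a'):
    m=r['mask'].astype(np.uint8); c=P['pixels'][r['mask']].mean(0)
    k=max(cv2.findContours(m,cv2.RETR_EXTERNAL,cv2.CHAIN_APPROX_NONE)[0],key=cv2.contourArea)[:,0]
    g=np.array([ray(P,q,.012)[:2] for q in k.astype(float)]).astype(np.float32)
    (cx,cy),rad=cv2.minEnclosingCircle(g); e=cv2.fitEllipse(g) if len(g)>5 else 0
    print(r['xy'],c.round(),cx,cy,rad*2,e,round(r['confidence'],2))
E
```

```text
[0.41971606 0.30305779 0.32790216]
[285. 275.] [0.5757 0.2175 0.    ] 0.95
[349. 159.] [0.4296 0.342  0.    ] 0.92
[272. 188.] [0.4458 0.2329 0.    ] 0.9
[ 38. 312.] [ 0.5523 -0.1603  0.    ] 0.71
[360. 228.] [0.5286 0.3375 0.    ] 0.64
[277.9, 282.1] [85. 86. 80.] 0.5708338618278503 0.21828331053256989 0.0623805858194828 ((0.5710094571113586, 0.21899312734603882), (0.055410053580999374, 0.06135603040456772), 66.90983581542969) 0.96
[358.0, 243.4] [133.  73.  89.] 0.5319086909294128 0.33473125100135803 0.06487306952476501 ((0.5319008231163025, 0.33522722125053406), (0.060854777693748474, 0.06373641639947891), 96.67606353759766) 0.78
[356.1, 167.7] [86. 88. 81.] 0.4307302236557007 0.3395105004310608 0.06267349421977997 ((0.4307541251182556, 0.33969202637672424), (0.06025828793644905, 0.06128355860710144), 108.25501251220703) 0.6
```

View pics/w1.png

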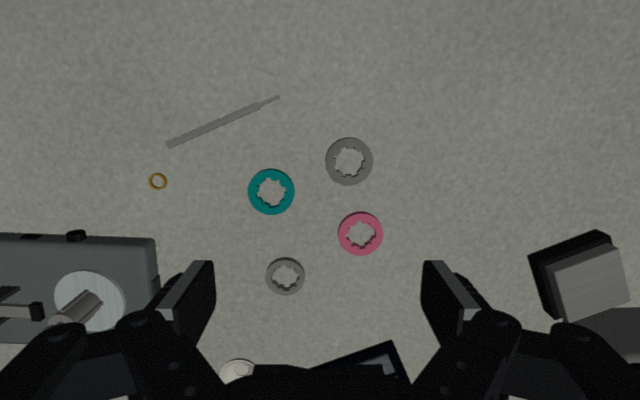

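The wrist view shows grey wheels at (349,161), about 62 mm, and at (285,276), which is smaller. Teal (271,192) and pink (360,234) are decoys. Next I go over the spindle.

```bash
python3 - <<'E'
from h import *
go([.46,-.07,.30],np.pi-.235)
E
```

```text
shift [-0.2447 -0.7128  0.055 ] turn [ 0.     -0.0001  0.0024] q7 0.63 yaw 2.922
```

Request:
play_rows --series '[[[-0.245,-0.713,0.055],[0,0,0.0024]],[[-0.245,-0.713,0.055],[0,0,0.0024]],[[-0.245,-0.713,0.055],[0,0,0.0024]],[[-0.245,-0.713,0.055],[0,0,0.0024]],[[-0.245,-0.713,0.055],[0,0,0.0024]],[[-0.245,-0.713,0.055],[0,0,0.0024]],[[-0.245,-0.713,0.055],[0,0,0.0024]],[[-0.245,-0.713,0.055],[0,0,0.0024]]]' --jaw 1

```text
time: 4.85
eef_pos: [0.4553, -0.0278, 0.3036]
tool_rot: [0.0, 0.117, 0.993, 0.0]
ft_force: [1.3, 0.5, -0.8]
grip_width: 0.003
grip_force: 0.0
```

```bash
python3 - <<'E'
from h import *
go([.46,-.07,.30],np.pi-.235)
E
```

```text
shift [-0.0288 -0.08    0.0072] turn [0.0001 0.     0.    ] q7 1.36 yaw 2.907
```

Request:
play_rows --series '[[[-0.03,-0.08,0.007],[0,0,0]],[[-0.03,-0.08,0.007],[0,0,0]],[[-0.03,-0.08,0.007],[0,0,0]],[[-0.03,-0.08,0.007],[0,0,0]]]'

```text
time: 5.18
eef_pos: [0.4608, -0.0682, 0.2999]
tool_rot: [-0.0, 0.118, 0.993, 0.0]
ft_force: [0.3, 0.9, -0.4]
grip_width: -0.001
grip_force: 0.0
```

```bash
python3 - <<'E'
from h import *
s,p,_=st();print(p)
H={'spindle':0,'ball':.114,'hub_seat':.046,'rest_pivot':.07,'rest_tip':.0735,'rest_tail':.101,'cap':0,'latch_tip':.073}
P=optics.camera('wrist');save(P,'w2.png')
for q in H:
    for r in optics.pinpoint(P,q)[:2]: print(q,np.round(r['xy']),ray(P,r['xy'],H[q]).round(4),round(r['confidence'],2))
E
```

```text
[ 0.46076584 -0.06818373  0.29990101]
spindle [354. 212.] [ 0.5362 -0.0383 -0.    ] 0.77
ball [367. 247.] [ 0.5349 -0.0373  0.114 ] 0.66
hub_seat [359. 220.] [ 0.531  -0.0372  0.046 ] 0.59
hub_seat [315. 228.] [ 0.5286 -0.0886  0.046 ] 0.4
rest_pivot [263. 228.] [ 0.5066 -0.1421  0.07  ] 0.88
rest_tip [317. 229.] [ 0.52   -0.0846  0.0735] 0.79
cap [ 79. 209.] [ 0.4477 -0.3831  0.    ] 0.64
latch_tip [ 47. 230.] [ 0.4522 -0.3708  0.073 ] 0.57
```

View pics/w2.png

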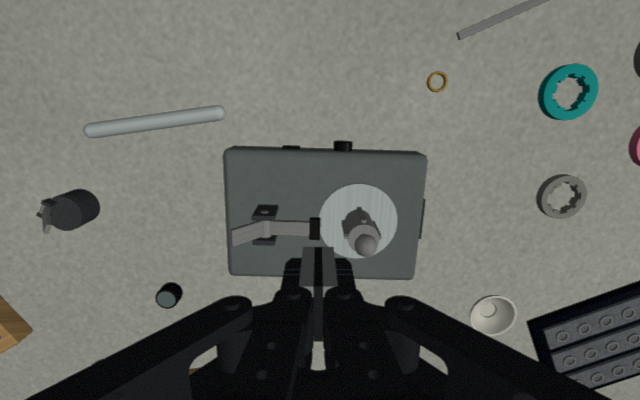

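The wrist view shows the spindle with its rest lowered (tail at 235,236), the hub at (362,225) and the cap at (72,210). The grey wheel at (562,196) is also in view. Now I refine the hub centre and yaw.

```bash
python3 - <<'E'
from h import *
P=optics.camera('wrist'); g=cv2.cvtColor(P['pixels'],cv2.COLOR_RGB2GRAY)
# flange rim: bright blob
m=((g>140)).astype(np.uint8); m[:,:316]=0;m[:,402:]=0;m[:178]=0;m[268:]=0
k=max(cv2.findContours(m,cv2.RETR_EXTERNAL,cv2.CHAIN_APPROX_NONE)[0],key=cv2.contourArea)
h=cv2.convexHull(k)[:,0].astype(float)
w=np.array([ray(P,q,.046)[:2] for q in h])
from scipy.optimize import least_squares
f=least_squares(lambda v:np.hypot(*(w-v[:2]).T)-.046,[.53,-.037],loss='soft_l1',f_scale=.001)
print('flange',f.x,np.abs(f.fun).mean(),len(w))
# housing +x edge (image bottom) and left/right edges
gb=cv2.GaussianBlur(g,(3,3),0).astype(float); gy=np.diff(gb,axis=0); gx=np.diff(gb,axis=1)
def fit(pts):
    q=np.array([ray(P,a,.04)[:2] for a in pts]); vx,vy,x0,y0=cv2.fitLine(q.astype(np.float32),cv2.DIST_HUBER,0,.01,.01).ravel()
    return np.arctan2(vy,vx),(x0,y0),np.std((q-[x0,y0])@[-vy,vx])
b=[(c,262+np.argmax(gy[262:288,c])+.5) for c in list(range(236,275))+list(range(375,408))]
a,x0,s=fit(b);print('bottom edge yaw',a-np.pi/2,x0,s)
n=np.array([np.cos(a-np.pi/2),np.sin(a-np.pi/2)]); 
if n[0]<0:n=-n
print('hub to +x edge (should .08):',(np.array(x0)-f.x)@n)
d=np.array([.5066,-.1421])-f.x;print('yaw from pivot',np.arctan2(d[1],d[0])+np.pi/2,np.hypot(*d))
E
```

```text
flange [ 0.53287153 -0.03888592] 0.0008222700881214252 36
bottom edge yaw -0.26519728 (np.float32(0.5930341), np.float32(-0.108777545)) 0.0004142480334538673
hub to +x edge (should .08): 0.07637789146609783
yaw from pivot -0.2492417540719225 0.10650511691523061
```

```bash
python3 - <<'E'
from h import *
go([.4965,-.1703,.15],np.pi-.262)
E
```

```text
shift [-0.117  -0.1791  0.3004] turn [-0.      0.      0.0039] q7 1.46 yaw 2.904
```

Request:
play_rows --series '[[[-0.117,-0.18,0.05],[0,0,0.004]],[[-0.117,-0.18,0.1],[0,0,0.004]],[[-0.117,-0.18,0.15],[0,0,0.004]],[[-0.117,-0.18,0.22],[0,0,0.004]],[[-0.117,-0.18,0.28],[0,0,0.004]],[[-0.117,-0.18,0.3],[0,0,0.004]],[[-0.117,-0.18,0.3],[0,0,0.004]]]'

```text
time: 6.27
eef_pos: [0.4948, -0.1703, 0.1478]
tool_rot: [-0.003, 0.131, 0.991, 0.0]
ft_force: [0.4, 0.6, 1.0]
grip_width: -0.002
grip_force: 0.0
```

Request:
play_rows --series '[[[0,0,0.03],[0,0,0]],[[0,0,0.05],[0,0,0]],[[0,0,0.07],[0,0,0]],[[0,0,0.09],[0,0,0]],[[0,0,0.105],[0,0,0]],[[0,0,0.115],[0,0,0]],[[0,0,0.12],[0,0,0]]]'

```text
time: 6.85
eef_pos: [0.4962, -0.1774, 0.0918]
tool_rot: [0.002, 0.134, 0.991, -0.003]
ft_force: [-0.5, -1.2, 1.3]
grip_width: -0.0
grip_force: 0.7
```

```bash
python3 - <<'E'
from h import *
s,p,_=st();print(p,s['ft_force']); go([.4965,-.1703,.08],np.pi-.262)
P=optics.camera('wrist');save(P,'w3.png')
E
```

```text
[ 0.49617315 -0.17738118  0.09178163] [-0.52430119 -1.20847609  1.34833535]
shift [0.0032 0.014  0.0235] turn [-0.001   0.0007 -0.0011] q7 1.7 yaw 2.873
```

View pics/w3.png

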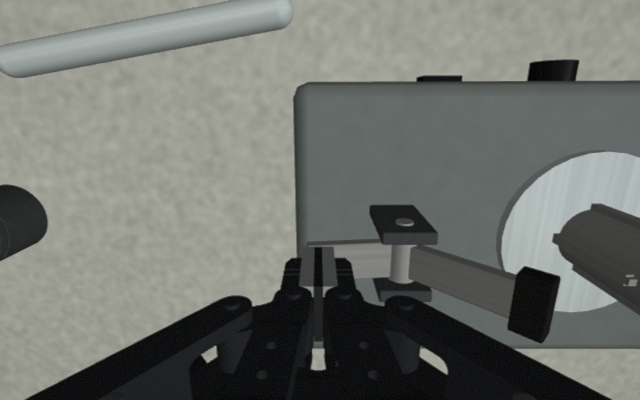

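The tail is being pushed down by the fingers at (318,265) and the arm is rising. I continue down.

Request:
play_rows --series '[[[0,0,0.01],[0,0,0]],[[0,0,0.02],[0,0,0]],[[0,0,0.025],[0,0,0]],[[0,0,0.03],[0,0,0]],[[0,0,0.03],[0,0,0]],[[0,0,0.03],[0,0,0]]]'

```text
time: 7.4
eef_pos: [0.4979, -0.1714, 0.0825]
tool_rot: [0.004, 0.131, 0.991, -0.0]
ft_force: [-19.3, 4.7, 79.6]
grip_width: 0.003
grip_force: 39.5
```

Request:
play_rows --series '[[[0,0,-0.02],[0,0,0]],[[0,0,-0.08],[0,0,0]],[[0,0,-0.16],[0,0,0]],[[0,0,-0.24],[0,0,0]],[[0,0,-0.32],[0,0,0]],[[0,0,-0.4],[0,0,0]],[[0,0,-0.44],[0,0,0]],[[0,0,-0.44],[0,0,0]]]' --jaw 0

```text
time: 8.07
eef_pos: [0.4987, -0.1706, 0.3005]
tool_rot: [0.005, 0.13, 0.991, -0.0]
ft_force: [1.2, -0.4, -1.5]
grip_width: 0.995
grip_force: 0.0
```

```bash
python3 - <<'E'
from h import *
s,p,_=st();print(p,s['ft_force'])
P=optics.camera('wrist')
q=R.from_euler('z',-.262)
for r in optics.pinpoint(P,'rest_tip')[:2]: print(r['xy'],r['confidence'])
for a in [0,.8,.9,1.0]:
    # tip top-of-pad at 55mm, pad top ~3.5mm above centreline
    y=55e-3*np.cos(a)-.0035*np.sin(a); z=55e-3*np.sin(a)+.0035*np.cos(a)
    print(a,proj(P,np.array([.532,-.038,.07])+q.apply([0,-.105+y,z])).round(1))
go([.42,-.365,.30]); go([.36,.30,.26]); go([.50,.20,.26])
E
```

```text
[ 0.49868474 -0.17064559  0.30048585] [ 1.15107394 -0.35544038 -1.54807948]
[382.2, 175.6] 0.62
0 [402.4 169. ]
0.8 [391.4 177. ]
0.9 [387.4 177.8]
1.0 [382.9 178.5]
shift [ 0.0477 -0.4164 -0.0089] turn [0.0001 0.0003 0.    ] q7 1.65 yaw 2.88
shift [0.5073 0.8374 0.0712] turn [0.0001 0.0003 0.    ] q7 1.65 yaw 2.88
shift [0.1852 0.7165 0.0717] turn [0.0001 0.0003 0.    ] q7 1.65 yaw 2.88
```

The rest is at about 1.0 rad: the predicted pixel (383,178) against (382,176) detected. Now to the wheels.

Request:
play_rows --series '[[[0.21,0.85,0.06],[0,0,0]],[[0.21,0.85,0.1],[0,0,0]],[[0.21,0.85,0.1],[0,0,0]],[[0.21,0.85,0.1],[0,0,0]],[[0.21,0.85,0.1],[0,0,0]],[[0.21,0.85,0.1],[0,0,0]],[[0.21,0.85,0.1],[0,0,0]],[[0.21,0.85,0.1],[0,0,0]]]'

```text
time: 8.83
eef_pos: [0.5018, 0.1624, 0.2558]
tool_rot: [-0.001, 0.131, 0.991, -0.0]
ft_force: [1.1, -0.1, -0.3]
grip_width: 1.001
grip_force: 0.0
```

Request:
play_rows --series '[[[0.09,0.28,0.06],[0,0,0]],[[0.09,0.28,0.06],[0,0,0]],[[0.09,0.28,0.06],[0,0,0]],[[0.09,0.28,0.06],[0,0,0]],[[0.09,0.28,0.06],[0,0,0]],[[0.09,0.28,0.06],[0,0,0]]]'

```text
time: 9.33
eef_pos: [0.4942, 0.3087, 0.2252]
tool_rot: [-0.002, 0.129, 0.992, -0.001]
ft_force: [0.6, -0.1, -0.5]
grip_width: 0.999
grip_force: 0.0
```

```bash
cat >> h.py <<'E'
from scipy.optimize import minimize
def wheel(P,c0,name,D0=None,z=.012,D=None):
    """fit wheel top-face template (annulus with slots) to the rectified plane z; prints centre, yaw of wide slot, diameter"""
    S=.0005; N=240
    u=(np.arange(N)-N/2)*S; X,Y=np.meshgrid(c0[0]+u,c0[1]+u)
    T=np.array(P['pose']); A=T[:3,:3].T@(np.stack([X.ravel(),Y.ravel(),np.full(X.size,z)])-T[:3,3:4])
    mp=((A[0]/A[2]*P['fx']+P['cx']).reshape(N,N).astype(np.float32),(A[1]/A[2]*P['fy']+P['cy']).reshape(N,N).astype(np.float32))
    im=cv2.remap(P['pixels'],*mp,cv2.INTER_LINEAR); cv2.imwrite('pics/'+name,cv2.cvtColor(im[::-1],cv2.COLOR_RGB2BGR))
    g=cv2.GaussianBlur(cv2.cvtColor(im,cv2.COLOR_RGB2GRAY).astype(np.float32),(0,0),1.5)
    def tmpl(x,y,th,D):
        dx=X-c0[0]-x; dy=Y-c0[1]-y; r=np.hypot(dx,dy); bx=dx*np.cos(th)+dy*np.sin(th); by=-dx*np.sin(th)+dy*np.cos(th)
        hole=(r<.01725)
        for k,w in enumerate([.0125,.0075,.0075,.0075]):
            a=k*np.pi/2; p=bx*np.cos(a)+by*np.sin(a); q=-bx*np.sin(a)+by*np.cos(a)
            hole|=(p>0)&(np.abs(q)<w/2)&(r<.0205)
        t=((r<D/2)&~hole).astype(np.float32); return cv2.GaussianBlur(t,(0,0),2.0),r<D/2+.004
    def cost(v,D):
        t,m=tmpl(v[0],v[1],v[2],D); a=g[m]; b=t[m]; return np.corrcoef(a,b)[0,1]  # wheel darker -> negative
    best=None
    for D in ([D] if D else [.068,.062,.056,.050]):
        v0=[0,0]; b=min(((cost([v0[0],v0[1],th],D),th) for th in np.arange(0,2*np.pi,.15)))
        for th in [b[1]+k*np.pi/2 for k in range(4)]:
            r=minimize(cost,[0,0,th],args=(D,),method='Nelder-Mead',options=dict(initial_simplex=[[0,0,th],[.004,0,th],[0,.004,th],[0,0,th+.15]],xatol=1e-4,fatol=1e-5))
            print(D,(np.array(c0)+r.x[:2]).round(4),'yaw',round(r.x[2]%(2*np.pi),3),'corr',round(r.fun,4))
E
python3 - <<'E'
from h import *
s,p,_=st();print(p)
P=optics.camera('wrist')
L=optics.pinpoint(P,'wheel_a')
for r in L: print(np.round(r['xy']),ray(P,r['xy'],0).round(4),P['pixels'][max(0,int(r['xy'][1])-3),int(r['xy'][0])],round(r['confidence'],2))
wheel(P,(.432,.341),'wa.png'); wheel(P,(.573,.2185),'wb.png')
E
```

```text
[0.49423075 0.30867073 0.2252355 ]
[354. 203.] [0.5337 0.3362 0.    ] [125 126 118] 0.85
[261. 263.] [ 0.5756  0.2201 -0.    ] [123 124 117] 0.79
[234. 152.] [0.4495 0.2308 0.    ] [122 123 115] 0.74
0.068 [0.4315 0.3394] yaw 3.4 corr -0.7928
0.068 [0.4313 0.3395] yaw 4.884 corr -0.7913
0.068 [0.4315 0.3395] yaw 0.21 corr -0.793
0.068 [0.4315 0.3394] yaw 1.757 corr -0.7977
0.062 [0.4315 0.3399] yaw 3.36 corr -0.9559
0.062 [0.4315 0.34  ] yaw 4.908 corr -0.9556
0.062 [0.4315 0.3398] yaw 0.209 corr -0.9533
0.062 [0.4314 0.3397] yaw 1.798 corr -0.959
0.056 [0.4308 0.3388] yaw 3.375 corr -0.7755
0.056 [0.4307 0.3391] yaw 4.949 corr -0.7753
0.056 [0.4308 0.3388] yaw 0.231 corr -0.7778
0.056 [0.4308 0.3388] yaw 1.777 corr -0.7863
0.05 [0.4309 0.3389] yaw 3.393 corr -0.5964
0.05 [0.4309 0.3394] yaw 4.928 corr -0.5966
0.05 [0.4309 0.339 ] yaw 0.195 corr -0.5983
0.05 [0.431  0.3387] yaw 1.783 corr -0.6098
0.068 [0.5699 0.2217] yaw 2.718 corr -0.5089
0.068 [0.569  0.2214] yaw 4.613 corr -0.5437
0.068 [0.569  0.2211] yaw 6.239 corr -0.531
0.068 [0.569  0.2211] yaw 1.484 corr -0.5403
0.062 [0.5706 0.22  ] yaw 2.46 corr -0.6594
0.062 [0.571  0.2204] yaw 4.096 corr -0.6548
0.062 [0.5703 0.2205] yaw 5.79 corr -0.6408
0.062 [0.57   0.2206] yaw 1.478 corr -0.6821
0.056 [0.5694 0.2209] yaw 3.056 corr -0.7809
0.056 [0.5694 0.2208] yaw 4.611 corr -0.7789
0.056 [0.569  0.2214] yaw 6.243 corr -0.7712
0.056 [0.569  0.2214] yaw 1.494 corr -0.7833
0.05 [0.5677 0.2222] yaw 3.061 corr -0.7189
0.05 [0.568  0.2222] yaw 4.597 corr -0.7304
0.05 [0.5678 0.2221] yaw 6.282 corr -0.7158
0.05 [0.5678 0.2221] yaw 1.493 corr -0.723
```

```bash
python3 - <<'E'
import cv2,numpy as np
a=[cv2.resize(cv2.imread('pics/'+n),(400,400)) for n in ('wa.png','wb.png')]; cv2.imwrite('pics/wab.png',np.hstack(a))
E
```

```text
(no output)
```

View pics/wab.png

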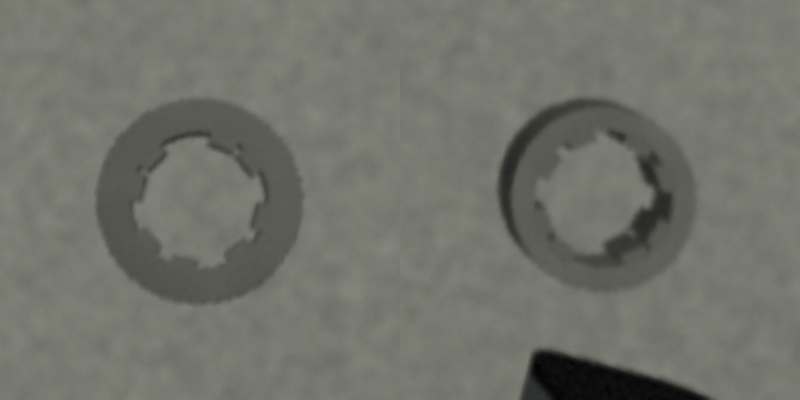

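The left picture is the 62 mm wheel with its wide slot up (yaw 1.79). The right one is the 56 mm wheel with unclear slots, to be measured later. I grasp the 62 mm wheel first.

```bash
python3 - <<'E'
from h import *
go([.4314,.3398,.09],3.80)
E
```

```text
shift [0.1418 0.0329 0.2733] turn [-0.0003 -0.0004 -0.1467] q7 0.71 yaw 2.878
```

Request:
play_rows --series '[[[0.03,0.01,0.04],[0,0,-0.02]],[[0.06,0.02,0.1],[0,0,-0.04]],[[0.1,0.03,0.16],[0,0,-0.06]],[[0.142,0.033,0.2],[0,0,-0.08]],[[0.142,0.033,0.24],[0,0,-0.1]],[[0.142,0.033,0.27],[0,0,-0.12]],[[0.142,0.033,0.27],[0,0,-0.147]],[[0.142,0.033,0.27],[0,0,-0.147]]]' --jaw 0.12

```text
time: 10.1
eef_pos: [0.4321, 0.3389, 0.0917]
tool_rot: [-0.001, -0.327, 0.945, -0.001]
ft_force: [-0.1, -0.1, 0.7]
grip_width: 0.88
grip_force: 0.0
```

```bash
python3 - <<'E'
from h import *
s,p,_=st();print(p,s['grip_width']);go([.4314,.3398,.010],3.80)
P=optics.camera('wrist'); wheel(P,(.4314,.3398),'wa2.png',D=.062)
print(proj(P,[.4314,.3398,.012]))
E
```

```text
[0.43210893 0.33889945 0.0917458 ] 0.8800521978925384
shift [-0.0004  0.0024  0.1635] turn [-0.0001 -0.0004  0.0011] q7 1.32 yaw -2.476
0.062 [0.4297 0.3387] yaw 3.819 corr -0.7553
0.062 [0.4295 0.3387] yaw 5.325 corr -0.7545
0.062 [0.4296 0.3387] yaw 0.794 corr -0.7414
0.062 [0.4296 0.3389] yaw 2.401 corr -0.7567
[320.12553394 220.34803777]
```

Request:
play_rows --series '[[[-0.001,0.002,0.04],[0,0,0]],[[-0.001,0.002,0.08],[0,0,0]],[[-0.001,0.002,0.12],[0,0,0]],[[-0.001,0.002,0.15],[0,0,0]],[[-0.001,0.002,0.163],[0,0,0]],[[-0.001,0.002,0.163],[0,0,0]],[[-0.001,0.002,0.163],[0,0,0]]]'

```text
time: 10.73
eef_pos: [0.4322, 0.3419, 0.0117]
tool_rot: [0.0, -0.324, 0.946, -0.0]
ft_force: [0.2, -0.4, 0.7]
grip_width: 0.882
grip_force: 0.0
```

Request:
play_rows --series '[[[0,0,0],[0,0,0]],[[0,0,0],[0,0,0]],[[0,0,0],[0,0,0]],[[0,0,0],[0,0,0]],[[0,0,0],[0,0,0]],[[0,0,0],[0,0,0]]]' --jaw 0.6 --grip_force 30

```text
time: 11.23
eef_pos: [0.4324, 0.3426, 0.0127]
tool_rot: [0.001, -0.324, 0.946, 0.0]
ft_force: [-0.6, -0.4, 8.6]
grip_width: 0.706
grip_force: 32.5
```

Request:
play_rows --series '[[[0,0,-0.04],[0,0,0]],[[0,0,-0.12],[0,0,0]],[[0,0,-0.2],[0,0,0]],[[0,0,-0.28],[0,0,0]],[[0,0,-0.36],[0,0,0]],[[0,0,-0.38],[0,0,0]],[[0,0,-0.38],[0,0,0]]]'

```text
time: 11.82
eef_pos: [0.4331, 0.3438, 0.2056]
tool_rot: [0.004, -0.324, 0.946, 0.001]
ft_force: [-0.1, -0.2, -2.6]
grip_width: 0.705
grip_force: 33.7
```

```bash
python3 - <<'E'
from h import *
s,p,_=st();print(p,s['grip_width'],s['ft_force'])
P=optics.camera('wrist'); save(P,'w4.png')
for r in optics.cut_out(P,'wheel_a')[:4]: print(r['xy'],r['confidence'],r['mask'].sum())
print(proj(P,[p[0],p[1],p[2]-.0005]),proj(P,[p[0],p[1],p[2]+.005]))
E
```

```text
[0.43314115 0.34376851 0.20560293] 0.7047899999181719 [-0.12924383 -0.17851312 -2.60179392]
[194.0, 120.2] 0.91 2638
[237.5, 231.5] 0.88 796
[318.0, 295.2] 0.82 12164
[116.0, 217.1] 0.73 2068
[318.43596461 282.61367995] [318.46235049 289.59347914]
```

View pics/w4.png

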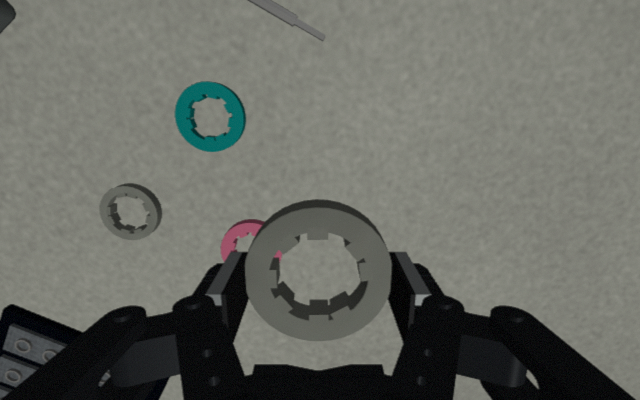

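The wheel is held, centre at (319,270). I fit its pose in the hand.

```bash
cat >> h.py <<'E'
def held(P,D,dz=.0,name='held.png'):
    s,p,Rm=st(); print('tcp',p.round(4)); wheel(P,p[:2],name,z=p[2]+dz,D=D)
E
python3 - <<'E'
from h import *
P=optics.camera('wrist'); held(P,.062,-.0007); held(P,.062,.002)
im=cv2.imread('pics/held.png'); cv2.imwrite('pics/held2.png',cv2.resize(im,(480,480)))
P2=optics.camera('wrist'); 
E
```

```text
tcp [0.4312 0.3418 0.2003]
0.062 [0.4281 0.3338] yaw 4.642 corr -0.4212
0.062 [0.4234 0.3397] yaw 6.148 corr -0.4226
0.062 [0.4281 0.3338] yaw 1.468 corr -0.4246
0.062 [0.4281 0.3338] yaw 3.073 corr -0.4208
tcp [0.4312 0.3418 0.2003]
0.062 [0.4222 0.3392] yaw 4.865 corr -0.4059
0.062 [0.4214 0.3387] yaw 0.067 corr -0.3936
0.062 [0.4221 0.3393] yaw 1.711 corr -0.3969
0.062 [0.4274 0.3332] yaw 3.175 corr -0.4146
```

View pics/held2.png

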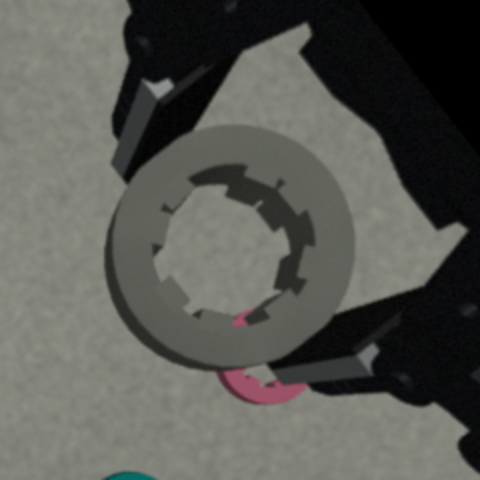

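The wheel in hand sits about 2 mm off the TCP, with its wide slot near 1.77 rad. An edge-based fit will be more exact.

```bash
cat >> h.py <<'E'
from scipy.ndimage import map_coordinates, gaussian_gradient_magnitude
from scipy.optimize import differential_evolution
def outline(D):
    pts=[]
    a=np.linspace(0,2*np.pi,360,endpoint=False); pts.append(np.c_[np.cos(a),np.sin(a)]*D/2)
    w=[.0125,.0075,.0075,.0075]; r0,r1=.01725,.0205
    for k in range(4):
        c=k*np.pi/2; h=np.arcsin(w[k]/2/r0); h2=np.arcsin(w[k]/2/r1); hn=np.arcsin(w[(k+1)%4]/2/r0)
        t=np.linspace(h,np.pi/2-hn,40)+c; pts.append(np.c_[np.cos(t),np.sin(t)]*r0)
        t=np.linspace(-h2,h2,20)+c; pts.append(np.c_[np.cos(t),np.sin(t)]*r1)
        for s in (-1,1):
            x=np.linspace(r0*np.cos(h),r1*np.cos(h2),10); y=np.full(10,s*w[k]/2); pts.append(np.c_[x*np.cos(c)-y*np.sin(c),x*np.sin(c)+y*np.cos(c)])
    return np.vstack(pts)
def edgefit(P,D,c0,z0,dz=.004,dxy=.008,th=None):
    G=gaussian_gradient_magnitude(cv2.cvtColor(P['pixels'],cv2.COLOR_RGB2GRAY).astype(float),1.0); G=np.minimum(G,15)
    O=outline(D); T=np.array(P['pose'])
    def uv(v):
        c,s=np.cos(v[2]),np.sin(v[2]); X=np.c_[O[:,0]*c-O[:,1]*s+c0[0]+v[0],O[:,0]*s+O[:,1]*c+c0[1]+v[1],np.full(len(O),z0+v[3])]
        A=(X-T[:3,3])@T[:3,:3]; return A[:,0]/A[:,2]*P['fx']+P['cx'],A[:,1]/A[:,2]*P['fy']+P['cy']
    def f(v): x,y=uv(v); return -map_coordinates(G,[y,x],order=1).mean()
    tb=(0,2*np.pi) if th is None else (th-.5,th+.5)
    r=differential_evolution(f,[(-dxy,dxy),(-dxy,dxy),tb,(-dz,dz)],seed=1,popsize=25,maxiter=120,tol=1e-7)
    alt=[round(f(r.x+[0,0,k*np.pi/2,0]),2) for k in range(4)]
    print('fit centre',(np.array(c0)+r.x[:2]).round(4),'z',round(z0+r.x[3],4),'yaw',round(r.x[2]%(2*np.pi),3),'alts',alt); return r.x
E
python3 - <<'E'
from h import *
P=optics.camera('wrist'); s,p,Rm=st(); print(p,s['q'][6])
v=edgefit(P,.062,p[:2],p[2]); print('rel tool',Rm.inv().apply([v[0],v[1],v[3]]))
v=edgefit(P,.056,(.5694,.221),.012)
E
```

```text
[0.43097062 0.34176195 0.19959636] 1.3598870041992972
fit centre [0.43   0.3405] z 0.1982 yaw 1.82 alts [np.float64(-11.85), np.float64(-11.39), np.float64(-11.35), np.float64(-11.41)]
rel tool [ 0.00157689 -0.0004299   0.0013894 ]
fit centre [0.5744 0.2182] z 0.0115 yaw 4.59 alts [np.float64(-10.94), np.float64(-10.68), np.float64(-10.63), np.float64(-10.64)]
```

```bash
python3 - <<'E'
from h import *
go([.5326,-.0395,.20],1.72)
E
```

```text
shift [ 3.074e-01 -7.268e-01  2.000e-04] turn [-5.000e-04 -3.000e-04  3.314e-01] q7 1.36 yaw -2.481
```

Request:
play_rows --series '[[[0.04,-0.09,0],[0,0,0.02]],[[0.08,-0.18,0],[0,0,0.04]],[[0.12,-0.27,0],[0,0,0.06]],[[0.15,-0.35,0],[0,0,0.08]],[[0.18,-0.42,0],[0,0,0.1]],[[0.2,-0.48,0],[0,0,0.12]],[[0.22,-0.52,0],[0,0,0.14]],[[0.24,-0.57,0],[0,0,0.16]]]'

```text
time: 12.73
eef_pos: [0.5114, 0.0402, 0.1999]
tool_rot: [-0.001, 0.173, 0.985, -0.001]
ft_force: [0.9, -0.7, -1.3]
grip_width: 0.707
grip_force: 33.7
```

```bash
python3 - <<'E'
from h import *
go([.5326,-.0395,.20],1.72)
E
```

```text
shift [-0.0942 -0.1355 -0.    ] turn [-5.000e-04 -1.000e-04  1.708e-01] q7 1.1 yaw 2.793
```

Request:
play_rows --series '[[[-0.02,-0.03,0],[0,0,0.02]],[[-0.04,-0.06,0],[0,0,0.04]],[[-0.06,-0.09,0],[0,0,0.06]],[[-0.08,-0.12,0],[0,0,0.08]],[[-0.094,-0.135,0],[0,0,0.1]],[[-0.094,-0.135,0],[0,0,0.12]],[[-0.094,-0.135,0],[0,0,0.14]],[[-0.094,-0.135,0],[0,0,0.16]]]'

```text
time: 13.4
eef_pos: [0.533, -0.0358, 0.1997]
tool_rot: [-0.001, 0.623, 0.782, -0.001]
ft_force: [-0.0, -0.5, -0.9]
grip_width: 0.704
grip_force: 33.7
```

Request:
play_rows --series '[[[0,0,0],[0,0,0.011]],[[0,0,0],[0,0,0.011]],[[0,0,0],[0,0,0.011]]]'

```text
time: 13.65
eef_pos: [0.5332, -0.0353, 0.2001]
tool_rot: [-0.001, 0.646, 0.763, -0.001]
ft_force: [-0.0, 0.4, -0.7]
grip_width: 0.706
grip_force: 33.7
```

```bash
python3 - <<'E'
from h import *
P=optics.camera('wrist'); s,p,Rm=st(); print(p,s['q'][6]); save(P,'w5.png')
v=edgefit(P,.062,p[:2],p[2]-.0014,dz=.002); 
print('hubtop,ball,seat',proj(P,[.532,-.038,.098]),proj(P,[.532,-.038,.114]),proj(P,[.532,-.038,.046]))
for q in ['ball','hub_seat']:
    for r in optics.pinpoint(P,q)[:2]: print(q,r['xy'],ray(P,r['xy'],.114 if q=='ball' else .046),r['confidence'])
go([.5326,-.0395,.20],1.72)
E
```

```text
[ 0.53328004 -0.03534665  0.20035642] 0.34680462946150237
fit centre [ 0.5322 -0.0359] z 0.1987 yaw 6.041 alts [np.float64(-9.43), np.float64(-9.02), np.float64(-9.26), np.float64(-9.3)]
hubtop,ball,seat [317.29493938 210.12050627] [317.20445592 217.48934284] [317.52327329 191.5253362 ]
hub_seat [318.1, 195.5] [ 0.53304658 -0.04133026  0.046     ] 0.9
shift [-0.0077 -0.0031  0.0016] turn [-0.0001 -0.      0.0024] q7 0.35 yaw 1.735
```

View pics/w5.png

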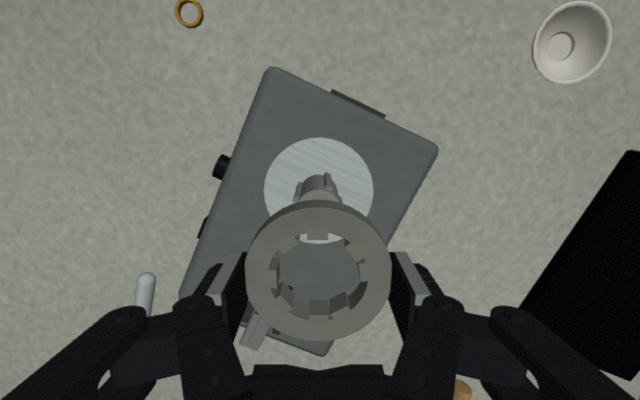

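```bash
cat >> h.py <<'E'
def circ(P,c0,r,z,a0,a1,rng=.005):
    """fit circle centre via max gradient along radial lines, angles a0..a1 world; radius known"""
    g=cv2.GaussianBlur(cv2.cvtColor(P['pixels'],cv2.COLOR_RGB2GRAY),(3,3),0).astype(float)
    A=np.linspace(a0,a1,150); rr=np.arange(r-rng,r+rng,.0002); c=np.array(c0,float)
    for it in range(6):
        pts=[]
        for a in A:
            X=np.array([proj(P,[c[0]+q*np.cos(a),c[1]+q*np.sin(a),z]) for q in rr]); l=map_coordinates(g,[X[:,1],X[:,0]],order=1); d=np.diff(l)
            k=np.argmax(np.abs(d)); 
            if abs(d[k])>1: pts.append(c+(rr[k]+.0001)*np.array([np.cos(a),np.sin(a)]))
        pts=np.array(pts)
        f=least_squares(lambda v:np.hypot(*(pts-v).T)-r,c,loss='soft_l1',f_scale=.0005); c=f.x
    print('circle',c.round(4),'res',np.median(np.abs(f.fun)).round(5),len(pts)); return c
from scipy.optimize import least_squares
E
python3 - <<'E'
from h import *
P=optics.camera('wrist')
circ(P,(.533,-.039),.046,.046,-.1,np.pi+.1)
circ(P,(.532,-.036),.046,.046,.3,np.pi-.3)
E
```

```text
circle [ 0.5327 -0.0388] res 0.0001 150
circle [ 0.5327 -0.0388] res 0.0001 150
```

Request:
play_rows --series '[[[-0.006,0,0],[0,0,0.003]],[[-0.006,0,0.03],[0,0,0.003]],[[-0.006,0,0.07],[0,0,0.003]],[[-0.006,0,0.1],[0,0,0.003]],[[-0.006,0,0.1],[0,0,0.003]],[[-0.006,0,0.1],[0,0,0.003]]]'

```text
time: 14.35
eef_pos: [0.5338, -0.0388, 0.151]
tool_rot: [-0.001, 0.655, 0.756, -0.001]
ft_force: [0.2, 0.1, 0.1]
grip_width: 0.703
grip_force: 33.6
```

```bash
python3 - <<'E'
from h import *
P=optics.camera('wrist'); s,p,Rm=st(); print(p,s['ft_force'])
v=edgefit(P,.062,p[:2],p[2]-.0014,dz=.001,th=6.02); circ(P,(.5327,-.0388),.046,.046,.5,np.pi-.5)
d=np.array([.5327,-.0388])-p[:2]-v[:2]; print('shift tool',Rm.inv().apply([*d,0])/.5)
E
```

```text
[ 0.5344328  -0.03883096  0.15182743] [ 0.16452844  0.27328848 -1.14672947]
fit centre [ 0.5328 -0.0394] z 0.1495 yaw 6.016 alts [np.float64(-9.21), np.float64(-8.93), np.float64(-8.85), np.float64(-9.03)]
circle [ 0.5327 -0.0388] res 0.0001 150
shift tool [ 1.30450021e-03 -5.43356957e-05 -3.33420570e-07]
```

Request:
play_rows --series '[[[0.001,0,0.02],[0,0,0]],[[0.001,0,0.04],[0,0,0]],[[0.001,0,0.06],[0,0,0]],[[0.001,0,0.075],[0,0,0]],[[0.001,0,0.085],[0,0,0]],[[0.001,0,0.095],[0,0,0]],[[0.001,0,0.106],[0,0,0]],[[0.001,0,0.106],[0,0,0]]]'

```text
time: 15.07
eef_pos: [0.5336, -0.0379, 0.0972]
tool_rot: [-0.001, 0.655, 0.756, -0.0]
ft_force: [-0.5, 0.9, -0.8]
grip_width: 0.7
grip_force: 33.6
```

Request:
play_rows --series '[[[0,0,0.01],[0,0,0]],[[0,0,0.02],[0,0,0]],[[0,0,0.03],[0,0,0]],[[0,0,0.03],[0,0,0]]]'

```text
time: 15.4
eef_pos: [0.5336, -0.0379, 0.0824]
tool_rot: [-0.001, 0.655, 0.756, -0.0]
ft_force: [-0.7, -0.1, -1.9]
grip_width: 0.706
grip_force: 33.6
```

Request:
play_rows --series '[[[0,0,0],[0,0,0]],[[0,0,0],[0,0,0]],[[0,0,0],[0,0,0]],[[0,0,0],[0,0,0]]]' --jaw 0.1

```text
time: 15.73
eef_pos: [0.5344, -0.038, 0.0836]
tool_rot: [0.0, 0.655, 0.756, 0.0]
ft_force: [-0.5, -0.0, 0.4]
grip_width: 0.905
grip_force: 0.0
```

Request:
play_rows --series '[[[0,0,-0.04],[0,0,0]],[[0,0,-0.1],[0,0,0]],[[0,0,-0.16],[0,0,0]],[[0,0,-0.22],[0,0,0]],[[0,0,-0.24],[0,0,0]],[[0,0,-0.24],[0,0,0]]]'

```text
time: 16.23
eef_pos: [0.5356, -0.0382, 0.2063]
tool_rot: [0.002, 0.655, 0.756, 0.002]
ft_force: [0.2, -0.5, -0.1]
grip_width: 0.894
grip_force: 0.0
```

```bash
python3 - <<'E'
from h import *
s,p,Rm=st(); P=optics.camera('wrist'); save(P,'w6.png'); print(p)
circ(P,(.5327,-.0388),.031,.058,.3,np.pi-.3,rng=.004)
for z in (.058,.07,.08): edgefit(P,.062,(.5327,-.0388),z,dz=.006,dxy=.004,th=6.02)
go([.545,.23,.2]); 
E
```

```text
[ 0.53564421 -0.03823436  0.20628852]
circle [ 0.5324 -0.037 ] res 0.00011 150
fit centre [ 0.5327 -0.0371] z 0.0602 yaw 5.995 alts [np.float64(-9.97), np.float64(-9.68), np.float64(-9.81), np.float64(-9.95)]
fit centre [ 0.5326 -0.0364] z 0.064 yaw 6.0 alts [np.float64(-9.68), np.float64(-9.39), np.float64(-9.52), np.float64(-9.67)]
fit centre [ 0.5304 -0.0348] z 0.074 yaw 5.921 alts [np.float64(-7.04), np.float64(-6.84), np.float64(-7.0), np.float64(-6.87)]
shift [0.5274 0.0972 0.0088] turn [0.0004 0.     0.    ] q7 0.33 yaw 1.714
```

View pics/w6.png

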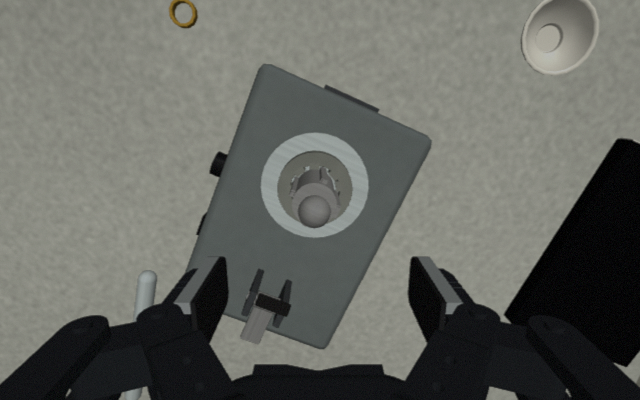

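The 62 mm wheel is home on the flange at (315,186), and the rest is raised. Next is the 56 mm wheel.

```bash
python3 - <<'E'
from h import *
go([.591,.229,.2],.6)
E
```

```text
shift [0.5122 0.188  0.009 ] turn [ 0.0004 -0.0002  0.1774] q7 0.33 yaw 1.714
```

Request:
play_rows --series '[[[0.08,0.03,0],[0,0,0.02]],[[0.16,0.06,0],[0,0,0.04]],[[0.24,0.09,0],[0,0,0.06]],[[0.32,0.12,0],[0,0,0.08]],[[0.4,0.14,0],[0,0,0.1]],[[0.46,0.17,0],[0,0,0.12]],[[0.512,0.188,0],[0,0,0.14]],[[0.512,0.188,0.009],[0,0,0.16]]]'

```text
time: 16.95
eef_pos: [0.5897, 0.2376, 0.196]
tool_rot: [-0.002, 0.936, 0.351, -0.001]
ft_force: [-0.1, 0.2, -0.1]
grip_width: 0.9
grip_force: 0.0
```

Request:
play_rows --series '[[[0,0,0],[0,0,0.018]],[[0,0,0],[0,0,0.018]],[[0,0,0],[0,0,0.018]]]'

```text
time: 17.2
eef_pos: [0.5898, 0.2285, 0.1969]
tool_rot: [0.001, 0.955, 0.298, -0.001]
ft_force: [0.4, -0.6, -1.0]
grip_width: 0.904
grip_force: 0.0
```

```bash
python3 - <<'E'
from h import *
P=optics.camera('wrist'); save(P,'w7.png'); s,p,Rm=st(); print(p,s['q'][6])
L=optics.pinpoint(P,'wheel_a')
for r in L: print(np.round(r['xy']),ray(P,r['xy'],0).round(4),round(r['confidence'],2))
for D in (.056,.05): edgefit(P,D,(.574,.218),.012,dz=.001,dxy=.02)
go([.5744,.2182,.08],.6)
E
```

```text
[0.59010168 0.22832946 0.19755413] -1.036361396799374
[314. 195.] [0.5727 0.2213 0.    ] 0.79
[191. 162.] [0.5334 0.3346 0.    ] 0.68
[241. 282.] [0.4526 0.2306 0.    ] 0.56
[507. 383.] [ 0.515  -0.0889  0.    ] 0.39
fit centre [0.5752 0.2191] z 0.013 yaw 3.044 alts [np.float64(-8.97), np.float64(-8.93), np.float64(-8.84), np.float64(-8.87)]
fit centre [0.5781 0.2219] z 0.013 yaw 1.6 alts [np.float64(-6.77), np.float64(-6.5), np.float64(-6.67), np.float64(-6.75)]
shift [-0.0372 -0.0015  0.2361] turn [-0.      0.0002  0.0006] q7 -1.04 yaw 0.604
```

View pics/w7.png

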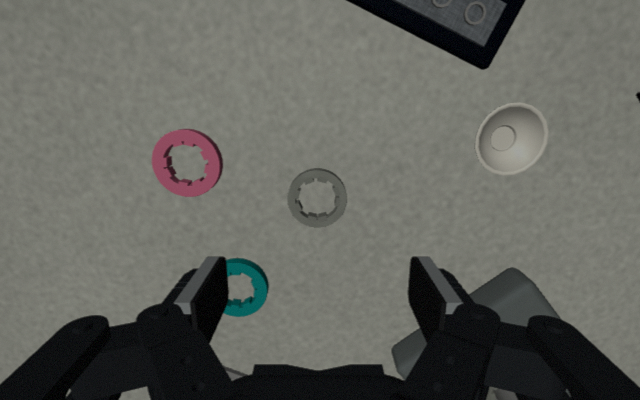

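The grey wheel is at (317,198) and its slot is still ambiguous, so I go closer.

Request:
play_rows --series '[[[-0.015,0,0.07],[0,0,0]],[[-0.025,0,0.15],[0,0,0]],[[-0.034,0,0.2],[0,0,0]],[[-0.034,0,0.2],[0,0,0]],[[-0.034,0,0.2],[0,0,0]]]'

```text
time: 17.72
eef_pos: [0.5761, 0.2185, 0.0984]
tool_rot: [0.0, 0.955, 0.296, -0.001]
ft_force: [0.7, 0.2, 0.6]
grip_width: 0.9
grip_force: 0.0
```

```bash
python3 - <<'E'
from h import *
P=optics.camera('wrist'); s,p,Rm=st(); print(p,s['q'][6])
v=edgefit(P,.056,(.575,.219),.012,dz=.002,dxy=.006)
go([.575+v[0],.219+v[1],.011],.6)
E
```

```text
[0.57751346 0.21887779 0.09998707] -0.9625698811549358
fit centre [0.5738 0.2182] z 0.0115 yaw 4.601 alts [np.float64(-9.19), np.float64(-9.01), np.float64(-8.96), np.float64(-8.92)]
shift [-0.0072 -0.0031  0.178 ] turn [ 0.0001 -0.0002  0.0003] q7 -0.96 yaw 0.602
```

Request:
play_rows --series '[[[-0.007,-0.003,0.05],[0,0,0]],[[-0.007,-0.003,0.1],[0,0,0]],[[-0.007,-0.003,0.14],[0,0,0]],[[-0.007,-0.003,0.16],[0,0,0]],[[-0.007,-0.003,0.168],[0,0,0]],[[-0.007,-0.003,0.168],[0,0,0]]]'

```text
time: 18.27
eef_pos: [0.5737, 0.2186, 0.0156]
tool_rot: [-0.0, 0.955, 0.296, 0.001]
ft_force: [-0.4, -1.2, -0.9]
grip_width: 0.9
grip_force: 0.0
```

Request:
play_rows --series '[[[0,0,0],[0,0,0]],[[0,0,0],[0,0,0]],[[0,0,0],[0,0,0]],[[0,0,0],[0,0,0]],[[0,0,0],[0,0,0]],[[0,0,0],[0,0,0]]]' --jaw 0.6 --grip_force 30

```text
time: 18.77
eef_pos: [0.574, 0.2187, 0.0169]
tool_rot: [-0.0, 0.955, 0.296, 0.002]
ft_force: [-0.9, 0.2, 6.0]
grip_width: 0.63
grip_force: 30.6
```

Request:
play_rows --series '[[[0,0,-0.04],[0,0,0]],[[0,0,-0.12],[0,0,0]],[[0,0,-0.2],[0,0,0]],[[0,0,-0.28],[0,0,0]],[[0,0,-0.36],[0,0,0]],[[0,0,-0.38],[0,0,0]],[[0,0,-0.38],[0,0,0]]]'

```text
time: 19.35
eef_pos: [0.5749, 0.2186, 0.2098]
tool_rot: [-0.0, 0.955, 0.296, 0.004]
ft_force: [0.6, -0.6, -0.9]
grip_width: 0.629
grip_force: 32.4
```

```bash
python3 - <<'E'
from h import *
P=optics.camera('wrist'); s,p,Rm=st(); print(p,s['q'][6],s['ft_force'],s['grip_width'])
v=edgefit(P,.056,p[:2],p[2]); o=Rm.inv().apply([v[0],v[1],v[3]]); print('rel tool',o)
cy=np.arctan2(*Rm.as_matrix()[1::-1,0]); r=cy+(-.262-v[2]); r=r%(2*np.pi); print('release yaw',r)
t=np.array([np.cos(r),np.sin(r)])*o[0]+np.array([np.sin(r),-np.cos(r)])*o[1]
X=np.array([.5327,-.0388])-t; print(X); go([*X,.2],r)
E
```

```text
[0.57344319 0.21867585 0.20686099] -1.0325047779252623 [-0.31098727 -0.20151154 -2.24682627] 0.628746309077843
fit centre [0.5746 0.218 ] z 0.2039 yaw 4.612 alts [np.float64(-10.2), np.float64(-9.84), np.float64(-9.87), np.float64(-9.82)]
rel tool [0.000549   0.00118706 0.00291915]
release yaw 2.010911558516665
[ 0.53185996 -0.03980242]
shift [-0.3612  0.3791  0.0124] turn [ 0.0005 -0.0005 -0.2243] q7 -1.03 yaw 0.602
```

Request:
play_rows --series '[[[-0.06,0.06,0],[0,0,-0.02]],[[-0.12,0.12,0],[0,0,-0.04]],[[-0.18,0.19,0],[0,0,-0.06]],[[-0.23,0.25,0],[0,0,-0.08]],[[-0.28,0.3,0],[0,0,-0.1]],[[-0.32,0.34,0],[0,0,-0.12]],[[-0.361,0.379,0],[0,0,-0.14]],[[-0.361,0.379,0.012],[0,0,-0.16]]]'

```text
time: 20.07
eef_pos: [0.529, -0.047, 0.1983]
tool_rot: [0.001, 0.697, 0.717, -0.002]
ft_force: [-0.0, -1.4, -0.7]
grip_width: 0.628
grip_force: 32.4
```

Request:
play_rows --series '[[[0,0,0],[0,0,-0.02]],[[0,0,0],[0,0,-0.04]],[[0,0,0],[0,0,-0.06]],[[0,0,0],[0,0,-0.064]],[[0,0,0],[0,0,-0.064]],[[0,0,0],[0,0,-0.064]]]'

```text
time: 20.57
eef_pos: [0.5306, -0.0398, 0.1979]
tool_rot: [-0.001, 0.54, 0.841, -0.0]
ft_force: [-0.6, -0.2, -0.3]
grip_width: 0.629
grip_force: 32.4
```

```bash
cat >> h.py <<'E'
def align(D,dz,hub=(.5327,-.0388),yaw=-.262):
    P=optics.camera('wrist'); s,p,Rm=st(); print('tcp',p.round(4),'ft',np.round(s['ft_force'],1))
    v=edgefit(P,D,p[:2],p[2]-dz,dz=.002,th=yaw+2*np.pi)
    d=np.array(hub)-p[:2]-v[:2]; print('shift',(Rm.inv().apply([*d,0])/.5).round(4),'turn z',round(-(yaw+2*np.pi-v[2])/2/np.pi,4)); return P
E
python3 - <<'E'
from h import *
P=align(.056,.003); circ(P,(.5327,-.0388),.046,.046,.6,np.pi-.1)
E
```

```text
tcp [ 0.5308 -0.0398  0.1981] ft [ 0.1 -0.8 -1.7]
fit centre [ 0.5292 -0.0398] z 0.1931 yaw 5.975 alts [np.float64(-9.97), np.float64(-9.42), np.float64(-9.69), np.float64(-9.63)]
shift [-0.0012  0.0071 -0.    ] turn z -0.0074
circle [ 0.5327 -0.0389] res 0.0001 150
```

Request:
play_rows --series '[[[-0.001,0.007,0],[0,0,-0.007]],[[-0.001,0.007,0.03],[0,0,-0.007]],[[-0.001,0.007,0.07],[0,0,-0.007]],[[-0.001,0.007,0.086],[0,0,-0.007]],[[-0.001,0.007,0.086],[0,0,-0.007]],[[-0.001,0.007,0.086],[0,0,-0.007]]]'

```text
time: 21.12
eef_pos: [0.5344, -0.0388, 0.1557]
tool_rot: [-0.0, 0.521, 0.854, -0.0]
ft_force: [-0.0, -1.3, -1.3]
grip_width: 0.626
grip_force: 32.4
```

```bash
python3 - <<'E'
from h import *
P=align(.056,.0045); circ(P,(.5327,-.0388),.046,.046,.6,np.pi-.1); align(.056,.0045)
E
```

```text
tcp [ 0.5349 -0.0389  0.1563] ft [ 0.7 -0.  -0.7]
fit centre [ 0.5332 -0.0392] z 0.1498 yaw 6.058 alts [np.float64(-9.98), np.float64(-9.47), np.float64(-9.37), np.float64(-9.61)]
shift [ 0.0012 -0.0006 -0.    ] turn z 0.0059
circle [ 0.5327 -0.0389] res 0.0001 150
tcp [ 0.5351 -0.0389  0.1566] ft [-0.8 -0.5 -1.3]
fit centre [ 0.5337 -0.0393] z 0.1505 yaw 6.059 alts [np.float64(-10.01), np.float64(-9.49), np.float64(-9.43), np.float64(-9.65)]
shift [ 0.0018 -0.0013 -0.    ] turn z 0.006
```

Request:
play_rows --series '[[[0.0015,-0.001,0.02],[0,0,0.005]],[[0.0015,-0.001,0.04],[0,0,0.005]],[[0.0015,-0.001,0.06],[0,0,0.005]],[[0.0015,-0.001,0.075],[0,0,0.005]],[[0.0015,-0.001,0.09],[0,0,0.005]],[[0.0015,-0.001,0.105],[0,0,0.005]],[[0.0015,-0.001,0.116],[0,0,0.005]],[[0.0015,-0.001,0.116],[0,0,0.005]]]'

```text
time: 21.88
eef_pos: [0.5331, -0.0384, 0.0964]
tool_rot: [-0.001, 0.534, 0.846, -0.001]
ft_force: [0.2, -0.0, -0.4]
grip_width: 0.632
grip_force: 32.4
```

Request:
play_rows --series '[[[0,0,0.008],[0,0,0]],[[0,0,0.016],[0,0,0]],[[0,0,0.02],[0,0,0]],[[0,0,0.02],[0,0,0]]]'

```text
time: 22.22
eef_pos: [0.5336, -0.0384, 0.0875]
tool_rot: [-0.0, 0.534, 0.846, -0.0]
ft_force: [1.0, -0.1, -0.6]
grip_width: 0.631
grip_force: 32.4
```

Request:
play_rows --series '[[[0,0,0],[0,0,0]],[[0,0,0],[0,0,0]],[[0,0,0],[0,0,0]],[[0,0,0],[0,0,0]]]' --jaw 0.15

```text
time: 22.55
eef_pos: [0.5339, -0.0384, 0.0881]
tool_rot: [0.0, 0.534, 0.846, 0.0]
ft_force: [-0.3, 0.3, 0.5]
grip_width: 0.853
grip_force: 0.0
```

Request:
play_rows --series '[[[0,0,-0.04],[0,0,0]],[[0,0,-0.1],[0,0,0]],[[0,0,-0.16],[0,0,0]],[[0,0,-0.22],[0,0,0]],[[0,0,-0.24],[0,0,0]],[[0,0,-0.24],[0,0,0]]]'

```text
time: 23.05
eef_pos: [0.5353, -0.0387, 0.2107]
tool_rot: [0.002, 0.534, 0.846, 0.002]
ft_force: [-0.3, -0.0, -0.2]
grip_width: 0.853
grip_force: 0.0
```

```bash
python3 - <<'E'
from h import *
s,p,Rm=st(); P=optics.camera('wrist'); save(P,'w8.png'); print(p)
for D,z in ((.056,.070),(.062,.058),(.056,.080)): edgefit(P,D,(.5327,-.0388),z,dz=.004,dxy=.004,th=6.02)
go([.43,-.32,.22],2.88)
S=optics.camera('side')
for r in optics.pinpoint(S,'cap'): print(ray(S,r['xy'],0),r['confidence'])
S=optics.camera('scene')
L=optics.look_for(S,'wheel_a'); print([(np.round(r['xy']),round(r['confidence'],2)) for r in L])
E
```

```text
[ 0.53529153 -0.03867091  0.21074609]
fit centre [ 0.5327 -0.0386] z 0.07 yaw 6.063 alts [np.float64(-8.69), np.float64(-8.47), np.float64(-8.44), np.float64(-8.46)]
fit centre [ 0.5321 -0.0372] z 0.062 yaw 6.168 alts [np.float64(-9.76), np.float64(-9.87), np.float64(-9.58), np.float64(-9.54)]
fit centre [ 0.5313 -0.0356] z 0.0787 yaw 6.052 alts [np.float64(-8.14), np.float64(-7.97), np.float64(-7.9), np.float64(-8.11)]
shift [-0.4183 -0.4308 -0.0231] turn [ 0.0003  0.0003 -0.1375] q7 0.59 yaw 2.016
[ 0.54896522 -0.297372    0.        ] 0.69
[ 0.5305847  -0.03668169  0.        ] 0.66
[ 0.44421799 -0.35818272  0.        ] 0.65
[(array([437., 193.]), 0.64), (array([387., 187.]), 0.63), (array([315., 221.]), 0.59), (array([312., 218.]), 0.54)]
```

View pics/w8.png

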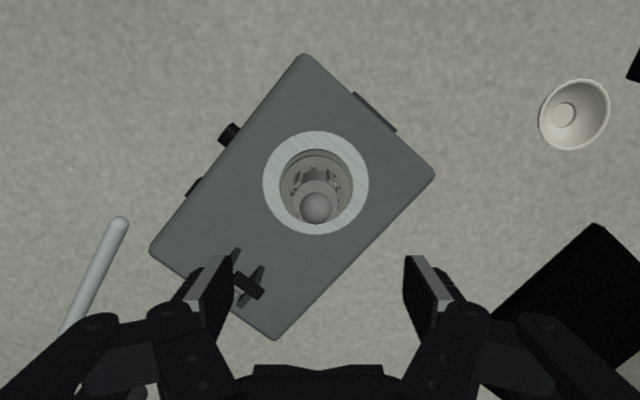

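Both wheels look home at (315,185), and the scene view shows only the pink and teal rings left loose. Now the cap.

```bash
python3 - <<'E'
from h import *
go([.423,-.357,.22],2.88)
E
```

```text
shift [-0.4805 -0.473  -0.0269] turn [-0.0003 -0.0004 -0.1375] q7 0.59 yaw 2.016
```

Request:
play_rows --series '[[[-0.06,-0.06,-0.03],[0,0,-0.02]],[[-0.12,-0.12,-0.03],[0,0,-0.04]],[[-0.18,-0.18,-0.03],[0,0,-0.06]],[[-0.24,-0.24,-0.03],[0,0,-0.08]],[[-0.3,-0.3,-0.03],[0,0,-0.1]],[[-0.36,-0.36,-0.03],[0,0,-0.12]],[[-0.42,-0.42,-0.03],[0,0,-0.137]],[[-0.48,-0.473,-0.03],[0,0,-0.137]]]'

```text
time: 23.97
eef_pos: [0.4282, -0.3387, 0.2215]
tool_rot: [-0.001, 0.128, 0.992, 0.001]
ft_force: [1.3, -0.3, 0.4]
grip_width: 0.851
grip_force: 0.0
```

Request:
play_rows --series '[[[0,0,0],[0,0,0]],[[0,0,0],[0,0,0]],[[0,0,0],[0,0,0]]]' --jaw 0

```text
time: 24.22
eef_pos: [0.4293, -0.3373, 0.2216]
tool_rot: [-0.001, 0.133, 0.991, 0.001]
ft_force: [0.8, -0.2, -0.0]
grip_width: 0.998
grip_force: 0.0
```

```bash
python3 - <<'E'
from h import *
s,p,Rm=st(); P=optics.camera('wrist'); save(P,'w9.png'); print(p,s['q'][6])
for q,z in (('cap',0),('latch_tip',.073)):
    for r in optics.pinpoint(P,q)[:2]: print(q,np.round(r['xy']),ray(P,r['xy'],z).round(4),round(r['confidence'],2))
c=optics.pinpoint(P,'cap')[0]; X=ray(P,c['xy'],0)
circ(P,X[:2],.022,.036,0,2*np.pi,rng=.004)
E
```

```text
[ 0.42931434 -0.33728644  0.22160132] 1.971992163141565
cap [518. 214.] [ 0.5256 -0.1448  0.    ] 0.64
cap [287. 197.] [ 0.4438 -0.3759  0.    ] 0.6
latch_tip [289. 226.] [ 0.451  -0.3695  0.073 ] 0.69
circle [ 0.5192 -0.1462] res 0.00149 94
```

View pics/w9.png

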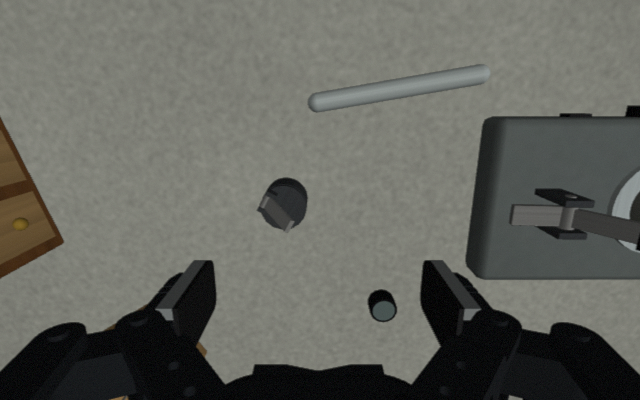

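The cap is at (286,204) with its lever pointing image down-right. The loupe is at (382,305). I fit the cap's silhouette.

```bash
cat >> h.py <<'E'
def capfit(P,c0,z0=0.,win=None):
    m=[r for r in optics.cut_out(P,'cap')]
    u0=proj(P,[*c0,z0+.02]); r=min(m,key=lambda r:np.hypot(*(np.array(r['xy'])-u0))); M=r['mask']
    print('mask',r['xy'],M.sum(),round(r['confidence'],2))
    a=np.linspace(0,2*np.pi,60); C=np.c_[np.cos(a),np.sin(a)]*.022
    def f(v):
        pts=np.array([proj(P,[c0[0]+v[0]+x,c0[1]+v[1]+y,z0+z]) for z in (0,.036) for x,y in C]).astype(np.float32)
        I=np.zeros(M.shape,np.uint8); cv2.fillConvexPoly(I,np.round(cv2.convexHull(pts)[:,0]*16).astype(np.int32),1,shift=4)
        return -(I.astype(bool)&M).sum()/((I.astype(bool)|M).sum())
    q=minimize(f,[0,0],method='Nelder-Mead',options=dict(initial_simplex=[[0,0],[.006,0],[0,.006]],xatol=1e-4))
    print('cap',(np.array(c0)+q.x).round(4),'IoU',-q.fun); return np.array(c0)+q.x
E
python3 - <<'E'
from h import *
P=optics.camera('wrist'); c=capfit(P,(.4438,-.372)); go([*c,.11],2.88); go([*c,.11],2.5)
E
```

```text
mask [284.2, 203.8] 1958 0.92
cap [ 0.4443 -0.3771] IoU 0.9466992665036675
shift [-0.0481 -0.0708  0.2255] turn [ 0.      0.     -0.0002] q7 1.97 yaw 2.879
shift [-0.0481 -0.0708  0.2255] turn [ 0.     -0.      0.0603] q7 1.97 yaw 2.879
```

Request:
play_rows --series '[[[-0.02,-0.03,0.04],[0,0,0]],[[-0.04,-0.06,0.08],[0,0,0]],[[-0.048,-0.071,0.12],[0,0,0]],[[-0.048,-0.071,0.16],[0,0,0]],[[-0.048,-0.071,0.16],[0,0,0]],[[-0.048,-0.071,0.16],[0,0,0]]]'

```text
time: 25.02
eef_pos: [0.4434, -0.3773, 0.1422]
tool_rot: [-0.001, 0.132, 0.991, 0.001]
ft_force: [-0.6, 0.6, -0.0]
grip_width: 1.003
grip_force: 0.0
```

```bash
python3 - <<'E'
from h import *
P=optics.camera('wrist'); c=capfit(P,(.4443,-.377)); s,p,_=st(); print(p); go([*c,.026],2.88)
for r in optics.pinpoint(P,'latch_tip')[:2]: print('tip',ray(P,r['xy'],.073),r['confidence'])
E
```

```text
mask [322.2, 206.3] 3377 0.89
cap [ 0.4443 -0.3769] IoU 0.9431009957325747
[ 0.4441659  -0.37818326  0.14402612]
shift [0.0007 0.0027 0.2361] turn [-0.0001  0.0002 -0.0004] q7 2.03 yaw 2.878
tip [ 0.45157918 -0.37019995  0.073     ] 0.56
tip [ 0.42550652 -0.37302688  0.073     ] 0.44
```

Request:
play_rows --series '[[[0.001,0.002,0.05],[0,0,0]],[[0.001,0.002,0.1],[0,0,0]],[[0.001,0.002,0.15],[0,0,0]],[[0.001,0.002,0.19],[0,0,0]],[[0.001,0.002,0.22],[0,0,0]],[[0.001,0.002,0.23],[0,0,0]],[[0.001,0.002,0.23],[0,0,0]]]'

```text
time: 25.75
eef_pos: [0.4433, -0.377, 0.0277]
tool_rot: [-0.0, 0.132, 0.991, 0.0]
ft_force: [-0.0, -0.4, -0.1]
grip_width: 1.002
grip_force: 0.0
```

Request:
play_rows --series '[[[0,0,0],[0,0,0]],[[0,0,0],[0,0,0]],[[0,0,0],[0,0,0]],[[0,0,0],[0,0,0]],[[0,0,0],[0,0,0]],[[0,0,0],[0,0,0]],[[0,0,0],[0,0,0]]]' --jaw 0.8 --grip_force 40

```text
time: 26.33
eef_pos: [0.4441, -0.3771, 0.0294]
tool_rot: [0.001, 0.132, 0.991, -0.0]
ft_force: [-0.2, 2.6, 8.5]
grip_width: 0.504
grip_force: 39.4
```

```bash
python3 - <<'E'
from h import *
s,p,_=st();print(p)
P=optics.camera('side')
go([.45,-.20,.26],2.88)
E
```

```text
[ 0.44408956 -0.37708221  0.02937771]
shift [ 0.0802  0.3449 -0.4615] turn [-0.      0.0003 -0.0004] q7 2.04 yaw 2.877
```

Request:
play_rows --series '[[[0,0,-0.04],[0,0,0]],[[0,0,-0.1],[0,0,0]],[[0,0,-0.17],[0,0,0]],[[0,0,-0.24],[0,0,0]],[[0,0,-0.31],[0,0,0]],[[0,0,-0.36],[0,0,0]],[[0,0,-0.36],[0,0,0]]]'

```text
time: 26.97
eef_pos: [0.4451, -0.379, 0.214]
tool_rot: [0.004, 0.132, 0.991, -0.003]
ft_force: [1.2, -1.0, -2.3]
grip_width: 0.506
grip_force: 41.0
```

```bash
python3 - <<'E'
from h import *
s,p,_=st();print(p,s['ft_force'],s['grip_width'])
go([.5327,-.0388,.21],2.1)
E
```

```text
[ 0.44505995 -0.37897943  0.21400978] [ 1.19849302 -0.95816826 -2.29137235] 0.5062011288658317
shift [0.0092 0.7025 0.0052] turn [-0.      0.0016  0.1236] q7 2.02 yaw 2.877
```

Request:
play_rows --series '[[[0.0,0.08,0],[0,0,0]],[[0.0,0.16,0],[0,0,0.02]],[[0.0,0.24,0],[0,0,0.04]],[[0.0,0.32,0],[0,0,0.06]],[[0.0,0.4,0],[0,0,0.08]],[[0.005,0.48,0],[0,0,0.1]],[[0.009,0.56,0],[0,0,0.12]],[[0.009,0.64,0],[0,0,0.124]]]'

```text
time: 27.63
eef_pos: [0.5217, -0.0656, 0.2072]
tool_rot: [-0.001, 0.502, 0.865, -0.0]
ft_force: [0.8, -0.2, -2.9]
grip_width: 0.506
grip_force: 41.7
```

```bash
python3 - <<'E'
from h import *
s,p,_=st();print(p,s['ft_force'],s['grip_width'])
go([.5327,-.0388,.21],2.1)
E
```

```text
[ 0.52169637 -0.06558875  0.20721409] [ 0.84626905 -0.23340312 -2.94750875] 0.5056072844744466
shift [ 0.0356  0.0457 -0.0056] turn [-0.0002 -0.0001 -0.0016] q7 0.73 yaw 2.09
```

Request:
play_rows --series '[[[0.02,0.025,0],[0,0,0]],[[0.035,0.044,0],[0,0,0]],[[0.035,0.044,0],[0,0,0]],[[0.035,0.044,0],[0,0,0]]]'

```text
time: 27.97
eef_pos: [0.5324, -0.042, 0.2074]
tool_rot: [-0.0, 0.499, 0.867, -0.001]
ft_force: [-0.3, -1.1, -4.3]
grip_width: 0.5
grip_force: 41.7
```

```bash
cat >> h.py <<'E'
def capheld(rim=.0285,hub=(.5327,-.0388)):
    P=optics.camera('wrist'); s,p,Rm=st(); print('tcp',p.round(4),'ft',np.round(s['ft_force'],1))
    c=capfit(P,p[:2],p[2]-rim); print('off tool mm',(1e3*Rm.inv().apply([*(c-p[:2]),0])).round(2))
    d=np.array(hub)-c; print('shift',(Rm.inv().apply([*d,0])/.5).round(4)); return P
E
python3 - <<'E'
from h import *
P=capheld(); save(P,'w10.png'); circ(P,(.5327,-.0388),.046,.046,.7,np.pi-.1)
E
```

```text
tcp [ 0.5322 -0.0431  0.2075] ft [-0.9 -0.5 -3. ]
mask [319.9, 284.4] 12459 0.88
cap [ 0.5316 -0.0436] IoU 0.8621039488059934
off tool mm [-0.07 -0.73  0.  ]
shift [ 0.0072  0.0067 -0.    ]
circle [ 0.5327 -0.0389] res 0.0001 150
```

View pics/w10.png

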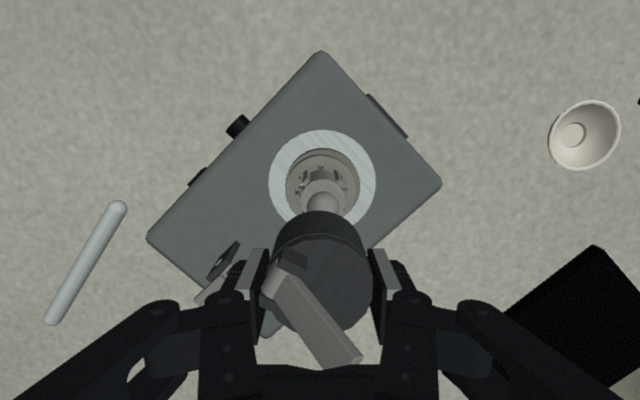

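The cap is held with its rim arc at (320,213). The lever's hinge is near (272,285) and its tip near (355,357). I measure the offset from the rim arc.

```bash
cat >> h.py <<'E'
def rim(rimz=.0285,hub=(.5327,-.0388)):
    P=optics.camera('wrist'); s,p,Rm=st(); x=Rm.as_matrix()[:,0]; cy=np.arctan2(x[1],x[0]); print('tcp',p.round(4),'ft',np.round(s['ft_force'],1))
    for w in (.8,1.1):
        c=circ(P,p[:2],.022,p[2]-rimz,cy-w,cy+w,rng=.004)
        d=np.array(hub)-c; print('off tool mm',(1e3*Rm.inv().apply([*(c-p[:2]),0])).round(2),'shift',(Rm.inv().apply([*d,0])/.5).round(4))
    return P
E
python3 - <<'E'
from h import *
rim()
E
```

```text
tcp [ 0.5323 -0.0435  0.2078] ft [ 0.2 -0.9 -3.5]
circle [ 0.5316 -0.0449] res 0.0001 150
off tool mm [-0.89 -1.25  0.  ] shift [ 0.0096  0.008  -0.    ]
circle [ 0.5316 -0.045 ] res 0.0001 150
off tool mm [-0.93 -1.25  0.  ] shift [ 0.0096  0.008  -0.    ]
```

Request:
play_rows --series '[[[0.0096,0.008,0.0],[0,0,0]],[[0.0096,0.008,0.03],[0,0,0]],[[0.0096,0.008,0.06],[0,0,0]],[[0.0096,0.008,0.08],[0,0,0]],[[0.0096,0.008,0.08],[0,0,0]],[[0.0096,0.008,0.08],[0,0,0]]]'

```text
time: 28.62
eef_pos: [0.5337, -0.0353, 0.1676]
tool_rot: [-0.0, 0.499, 0.867, -0.0]
ft_force: [0.3, -0.2, -3.6]
grip_width: 0.501
grip_force: 41.7
```

```bash
python3 - <<'E'
from h import *
rim(); P=rim(); circ(P,(.5327,-.0388),.046,.046,.7,np.pi-.1)
E
```

```text
tcp [ 0.5341 -0.0354  0.1681] ft [-0.4  0.8 -2.9]
circle [ 0.533  -0.0366] res 0.0001 150
off tool mm [-0.52 -1.54  0.  ] shift [-0.0035 -0.0028  0.    ]
circle [ 0.533  -0.0366] res 0.0001 150
off tool mm [-0.55 -1.55  0.  ] shift [-0.0035 -0.0027  0.    ]
tcp [ 0.5343 -0.0352  0.1685] ft [ 0.3  0.2 -2.8]
circle [ 0.5336 -0.0366] res 0.0001 150
off tool mm [-0.81 -1.39 -0.  ] shift [-0.0029 -0.0037 -0.    ]
circle [ 0.5336 -0.0367] res 0.0001 150
off tool mm [-0.84 -1.37 -0.  ] shift [-0.0028 -0.0037 -0.    ]
circle [ 0.5327 -0.0389] res 0.0001 150
```

Request:
play_rows --series '[[[-0.003,-0.003,0.0],[0,0,0]],[[-0.003,-0.003,0.01],[0,0,0]],[[-0.003,-0.003,0.02],[0,0,0]],[[-0.003,-0.003,0.03],[0,0,0]],[[-0.003,-0.003,0.04],[0,0,0]],[[-0.003,-0.003,0.05],[0,0,0]],[[-0.003,-0.003,0.055],[0,0,0]],[[-0.003,-0.003,0.055],[0,0,0]]]'

```text
time: 29.38
eef_pos: [0.5329, -0.0369, 0.1394]
tool_rot: [-0.001, 0.499, 0.867, -0.0]
ft_force: [-0.1, 0.1, -2.6]
grip_width: 0.503
grip_force: 41.7
```

Rim at ~0.111 with no contact force, so the ball is inside the bore. I continue down.

Request:
play_rows --series '[[[0,0,0.006],[0,0,0]],[[0,0,0.012],[0,0,0]],[[0,0,0.018],[0,0,0]],[[0,0,0.022],[0,0,0]],[[0,0,0.026],[0,0,0]],[[0,0,0.026],[0,0,0]]]'

```text
time: 29.88
eef_pos: [0.5334, -0.0371, 0.1275]
tool_rot: [0.0, 0.499, 0.867, 0.0]
ft_force: [-0.5, -0.1, 0.1]
grip_width: 0.503
grip_force: 41.6
```

Request:
play_rows --series '[[[0,0,0],[0,0,0]],[[0,0,0],[0,0,0]],[[0,0,0],[0,0,0]],[[0,0,0],[0,0,0]],[[0,0,0],[0,0,0]]]' --jaw 0.1

```text
time: 30.3
eef_pos: [0.5335, -0.037, 0.1274]
tool_rot: [0.0, 0.499, 0.867, 0.0]
ft_force: [-0.6, -0.3, -0.4]
grip_width: 0.899
grip_force: 0.0
```

Request:
play_rows --series '[[[0,0,-0.03],[0,0,0]],[[0,0,-0.09],[0,0,0]],[[0,0,-0.16],[0,0,0]],[[0,0,-0.22],[0,0,0]],[[0,0,-0.26],[0,0,0]],[[0,0,-0.28],[0,0,0]],[[0,0,-0.28],[0,0,0]]]'

```text
time: 30.88
eef_pos: [0.5343, -0.0371, 0.2693]
tool_rot: [0.002, 0.499, 0.867, 0.001]
ft_force: [1.9, 0.7, -0.2]
grip_width: 0.894
grip_force: 0.0
```

```bash
python3 - <<'E'
from h import *
s,p,Rm=st(); print(p); P=optics.camera('wrist'); save(P,'w11.png')
x=Rm.as_matrix()[:,0]; cy=np.arctan2(x[1],x[0])
for z in (.098,.104): circ(P,(.5327,-.0388),.022,z,cy-.8,cy+.8,rng=.004)
for r in optics.pinpoint(P,'latch_tip')[:2]: print('tip',r['xy'],ray(P,r['xy'],.171),r['confidence'])
for r in optics.pinpoint(P,'cap')[:2]: print('cap',r['xy'],ray(P,r['xy'],.098),r['confidence'])
for n,q in (('side','latch_tip'),('scene','latch_tip')):
    S=optics.camera(n)
    for r in optics.pinpoint(S,q)[:2]: print(n,r['xy'],ray(S,r['xy'],.171),r['confidence'])
E
```

```text
[ 0.53434239 -0.03712593  0.26933767]
circle [ 0.5331 -0.0385] res 0.00027 150
circle [ 0.5326 -0.0377] res 0.0003 150
tip [330.2, 214.9] [ 0.54325868 -0.03719382  0.171     ] 0.97
tip [216.8, 271.6] [ 0.49447317 -0.11531515  0.171     ] 0.45
cap [315.5, 185.8] [ 0.53288112 -0.03982708  0.098     ] 0.64
side [323.1, 174.6] [ 0.5350803  -0.03915505  0.171     ] 0.41
scene [310.7, 180.4] [ 0.53439943 -0.03874852  0.171     ] 0.43
```

```bash
python3 - <<'E'
from h import *
go([.536,-.0395,.205])
E
```

```text
shift [-0.0077  0.0031  0.122 ] turn [-0.0003 -0.0002  0.    ] q7 0.66 yaw 2.098
```

View pics/w11.png

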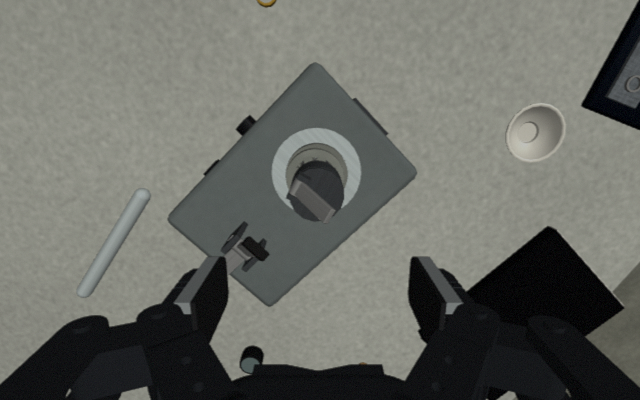

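The cap is on the ball at (316,190), with its lever up and pointing right-down. That picture put me one over the 14-view limit, so I use numeric checks only from here. Now I press the latch.

Request:
play_rows --series '[[[-0.0077,0.003,0.0],[0,0,0]],[[-0.0077,0.003,0.0],[0,0,0]],[[-0.0077,0.003,0.03],[0,0,0]],[[-0.0077,0.003,0.06],[0,0,0]],[[-0.0077,0.003,0.09],[0,0,0]],[[-0.0077,0.003,0.12],[0,0,0]],[[-0.0077,0.003,0.12],[0,0,0]],[[-0.0077,0.003,0.12],[0,0,0]]]' --jaw 1

```text
time: 31.9
eef_pos: [0.5363, -0.0397, 0.2069]
tool_rot: [-0.001, 0.499, 0.867, -0.0]
ft_force: [-0.1, -0.7, 0.3]
grip_width: 0.002
grip_force: 0.0
```

```bash
python3 - <<'E'
from h import *
s,p,_=st(); print(p,s['grip_width'])
go([.536,-.0395,.157])
E
```

```text
[ 0.53633491 -0.03966157  0.20687383] 0.002488495579967657
shift [ 0.0005 -0.0003  0.0997] turn [-0.0002 -0.0001  0.    ] q7 0.69 yaw 2.097
```

Request:
play_rows --series '[[[0,0,0.03],[0,0,0]],[[0,0,0.045],[0,0,0]],[[0,0,0.06],[0,0,0]],[[0,0,0.07],[0,0,0]],[[0,0,0.08],[0,0,0]],[[0,0,0.088],[0,0,0]],[[0,0,0.094],[0,0,0]],[[0,0,0.094],[0,0,0]]]'

```text
time: 32.57
eef_pos: [0.5363, -0.0395, 0.1597]
tool_rot: [-0.0, 0.499, 0.867, -0.0]
ft_force: [0.0, -0.1, 0.6]
grip_width: -0.003
grip_force: 0.0
```

Request:
play_rows --series '[[[0,0,0.003],[0,0,0]],[[0,0,0.006],[0,0,0]],[[0,0,0.009],[0,0,0]],[[0,0,0.011],[0,0,0]],[[0,0,0.011],[0,0,0]]]'

```text
time: 32.98
eef_pos: [0.5369, -0.0396, 0.1563]
tool_rot: [0.001, 0.499, 0.867, 0.001]
ft_force: [-3.2, 1.5, 14.0]
grip_width: 0.0
grip_force: 7.2
```

Request:
play_rows --series '[[[0,0,0.002],[0,0,0]],[[0,0,0.003],[0,0,0]],[[0,0,0.003],[0,0,0]]]'

```text
time: 33.23
eef_pos: [0.5373, -0.0396, 0.1561]
tool_rot: [0.001, 0.499, 0.867, 0.001]
ft_force: [-6.9, 1.4, 25.8]
grip_width: -0.002
grip_force: 12.8
```

Request:
play_rows --series '[[[0,0,-0.03],[0,0,0]],[[0,0,-0.08],[0,0,0]],[[0,0,-0.14],[0,0,0]],[[0,0,-0.2],[0,0,0]],[[0,0,-0.22],[0,0,0]],[[0,0,-0.22],[0,0,0]]]'

```text
time: 33.73
eef_pos: [0.5378, -0.0398, 0.266]
tool_rot: [0.002, 0.499, 0.867, 0.001]
ft_force: [0.1, -0.3, -1.0]
grip_width: -0.005
grip_force: 0.0
```

```bash
python3 - <<'E'
from h import *
s,p,Rm=st(); print(p); P=optics.camera('wrist'); save(P,'w12.png')
for q,z in (('latch_tip',.140),('cap',.098),('rest_tip',.118)):
    for r in optics.pinpoint(P,q)[:2]: print(q,np.round(r['xy'],1),ray(P,r['xy'],z).round(4),round(r['confidence'],2))
x=Rm.as_matrix()[:,0]; cy=np.arctan2(x[1],x[0]); circ(P,(.5327,-.0388),.022,.098,cy-.8,cy+.8,rng=.004)
# expected tip pixel when down (dir -.15)
for a in (0,.9): 
    h=-.017+.04*np.cos(.9-a); print(a,proj(P,[.5327+h*np.cos(-.15),-.0388+h*np.sin(-.15),.098+.042+.04*np.sin(.9-a)]))
ys=np.array([.259,.966])
for d in (.035,.04): 
    X=np.array([.5327,-.0388])-(.105-d)*ys; print(X); go([*X,.17],2.88)
E
```

```text
[ 0.53779489 -0.03980078  0.26595976]
latch_tip [342.7 209. ] [ 0.5583 -0.0384  0.14  ] 0.62
cap [312.9 180.6] [ 0.5318 -0.0389  0.098 ] 0.96
rest_tip [248.9 249.4] [ 0.5123 -0.1153  0.118 ] 0.77
circle [ 0.5329 -0.0385] res 0.00011 150
0 [322.28985534 212.23457994]
0.9 [336.88509683 211.363765  ]
[ 0.51457 -0.10642]
shift [-0.0949 -0.1036  0.1835] turn [-0.0003 -0.0004 -0.1245] q7 0.67 yaw 2.098
[ 0.515865 -0.10159 ]
shift [-0.0879 -0.0965  0.1835] turn [-0.0003 -0.0004 -0.1245] q7 0.67 yaw 2.098
```

The latch reads down: its tip is at 25 mm radius at level height, and the press was firm. Now I lower the rest.

Request:
play_rows --series '[[[-0.03,-0.03,0],[0,0,-0.02]],[[-0.06,-0.07,0],[0,0,-0.04]],[[-0.09,-0.099,0],[0,0,-0.06]],[[-0.09,-0.099,0],[0,0,-0.08]],[[-0.09,-0.099,0.05],[0,0,-0.1]],[[-0.09,-0.099,0.1],[0,0,-0.12]],[[-0.09,-0.099,0.15],[0,0,-0.125]],[[-0.09,-0.099,0.15],[0,0,-0.125]]]'

```text
time: 34.6
eef_pos: [0.5131, -0.1028, 0.1829]
tool_rot: [-0.005, 0.128, 0.992, 0.0]
ft_force: [-2.0, 0.7, 1.0]
grip_width: -0.001
grip_force: 0.0
```

```bash
python3 - <<'E'
from h import *
s,p,_=st(); print(p); go([.5153,-.1035,.0885],np.pi-.262)
E
```

```text
[ 0.51305463 -0.10275347  0.18293047]
shift [-0.0066 -0.0002  0.1888] turn [-0.0001 -0.0016  0.0008] q7 1.51 yaw 2.885
```

Request:
play_rows --series '[[[-0.004,0,0.04],[0,0,0]],[[-0.004,0,0.07],[0,0,0]],[[-0.004,0,0.09],[0,0,0]],[[-0.004,0,0.11],[0,0,0]],[[-0.004,0,0.13],[0,0,0]],[[-0.004,0,0.15],[0,0,0]],[[-0.004,0,0.168],[0,0,0]],[[-0.004,0,0.168],[0,0,0]]]'

```text
time: 35.27
eef_pos: [0.5244, -0.082, 0.1066]
tool_rot: [0.003, 0.121, 0.993, 0.012]
ft_force: [5.5, 58.5, 23.1]
grip_width: -0.003
grip_force: 31.4
```

The finger slipped in front of the raised arm. I back off straight up and redo it over the tip.

Request:
play_rows --series '[[[0,0.03,-0.02],[0,0,0]],[[0,0.03,-0.06],[0,0,0]],[[0,0.03,-0.12],[0,0,0]],[[0,0.03,-0.18],[0,0,0]],[[0,0.03,-0.24],[0,0,0]],[[0,0.03,-0.3],[0,0,0]],[[0,0.03,-0.34],[0,0,0]],[[0,0.03,-0.34],[0,0,0]]]'

```text
time: 35.93
eef_pos: [0.5242, -0.0897, 0.2793]
tool_rot: [0.004, 0.129, 0.992, 0.0]
ft_force: [0.4, -0.6, 0.1]
grip_width: 0.002
grip_force: 0.0
```

```bash
python3 - <<'E'
from h import *
s,p,Rm=st(); print(p,s['ft_force']); P=optics.camera('wrist'); save(P,'w13.png')
for q,z in (('latch_tip',.140),('cap',.098),('rest_tip',.118),('rest_tail',.066),('rest_pivot',.07)):
    for r in optics.pinpoint(P,q)[:2]: print(q,np.round(r['xy'],1),ray(P,r['xy'],z).round(4),round(r['confidence'],2))
circ(P,(.5327,-.0388),.022,.098,2.88-.8,2.88+.8,rng=.004)
ys=np.array([.259,.966])
q=R.from_euler('z',-.262)
for a in [.6,.8,1.0]:
    y=55e-3*np.cos(a)-.0035*np.sin(a); z=55e-3*np.sin(a)+.0035*np.cos(a)
    print(a,proj(P,np.array([.5327,-.0388,.07])+q.apply([0,-.105+y,z])).round(1), 'd',y,'z',z+.07)
X=np.array([.5327,-.0388])-(.105-.023)*ys; print(X); go([*X,.15],np.pi-.262)
E
```

```text
[ 0.5241943  -0.08971152  0.27928789] [ 0.44012551 -0.595486    0.0522089 ]
latch_tip [390.7 216.1] [ 0.5577 -0.0383  0.14  ] 0.81
latch_tip [509.3 267.7] [0.6293 0.0502 0.14  ] 0.42
cap [376.9 175.6] [ 0.5326 -0.0373  0.098 ] 0.64
rest_tip [317.3 173.7] [ 0.5129 -0.0881  0.118 ] 0.96
rest_tail [223.8 173.2] [ 0.499  -0.1812  0.066 ] 0.73
rest_pivot [263.7 169.1] [ 0.5047 -0.1406  0.07  ] 0.57
circle [ 0.5307 -0.0399] res 0.0007 150
0.6 [307.4 177.4] d 0.043417210163149686 z 0.10394401068891082
0.8 [298.4 179.4] d 0.03580812269594577 z 0.11189305848218883
1.0 [287.5 181. ] d 0.02677147837592005 z 0.11817196223497281
[ 0.511462 -0.118012]
shift [ 0.0044 -0.0609  0.2464] turn [-0.     -0.0004  0.0005] q7 1.48 yaw 2.883
```

```bash
python3 - <<'E'
from h import *
ys=np.array([.259,.966]); X=np.array([.5327,-.0388])-(.105-.038)*ys; print(X); go([*X,.12],np.pi-.262)
P=optics.camera('wrist'); q=R.from_euler('z',-.262)
for a in [.1,.2,.3,.4,.5]:
    y=55e-3*np.cos(a)-.0035*np.sin(a); z=55e-3*np.sin(a)+.0035*np.cos(a)
    print(a,proj(P,np.array([.5327,-.0388,.07])+q.apply([0,-.105+y,z])).round(1), 'd',y,'z',z+.07)
E
```

```text
[ 0.515347 -0.103522]
shift [ 0.0042 -0.0308  0.3064] turn [-0.     -0.0004  0.0005] q7 1.48 yaw 2.883
0.1 [320.  177.8] d 0.05437581213202752 z 0.07897335249404865
0.2 [318.8 179. ] d 0.05320831912348558 z 0.08435704621617272
0.3 [317.  180.3] d 0.05150918617859364 z 0.0895972890783133
0.4 [314.5 181.4] d 0.049295390472078406 z 0.09464172230598589
0.5 [311.4 182.6] d 0.04658905151885579 z 0.09943994358984748
```

Request:
play_rows --series '[[[0.004,-0.031,0.04],[0,0,0]],[[0.004,-0.031,0.1],[0,0,0]],[[0.004,-0.031,0.16],[0,0,0]],[[0.004,-0.031,0.22],[0,0,0]],[[0.004,-0.031,0.28],[0,0,0]],[[0.004,-0.031,0.3],[0,0,0]],[[0.004,-0.031,0.3],[0,0,0]]]'

```text
time: 36.87
eef_pos: [0.5145, -0.1034, 0.1216]
tool_rot: [-0.003, 0.129, 0.992, 0.0]
ft_force: [0.4, 0.8, -0.1]
grip_width: -0.003
grip_force: 0.0
```

Request:
play_rows --series '[[[0,0,0.01],[0,0,0]],[[0,0,0.02],[0,0,0]],[[0,0,0.03],[0,0,0]],[[0,0,0.04],[0,0,0]],[[0,0,0.048],[0,0,0]],[[0,0,0.054],[0,0,0]],[[0,0,0.058],[0,0,0]],[[0,0,0.058],[0,0,0]]]'

```text
time: 37.53
eef_pos: [0.5162, -0.1038, 0.095]
tool_rot: [-0.0, 0.129, 0.992, 0.0]
ft_force: [-0.0, 0.5, 0.6]
grip_width: 0.004
grip_force: 0.0
```

Request:
play_rows --series '[[[0,0,0.004],[0,0,0]],[[0,0,0.008],[0,0,0]],[[0,0,0.012],[0,0,0]],[[0,0,0.015],[0,0,0]],[[0,0,0.017],[0,0,0]],[[0,0,0.017],[0,0,0]]]'

```text
time: 38.03
eef_pos: [0.5164, -0.1038, 0.0875]
tool_rot: [0.0, 0.129, 0.992, 0.0]
ft_force: [-0.9, 1.6, 7.5]
grip_width: -0.001
grip_force: 4.2
```

Request:
play_rows --series '[[[0,0,0.003],[0,0,0]],[[0,0,0.005],[0,0,0]],[[0,0,0.005],[0,0,0]]]'

```text
time: 38.28
eef_pos: [0.5165, -0.1038, 0.087]
tool_rot: [0.001, 0.129, 0.992, 0.0]
ft_force: [-8.2, 2.5, 31.9]
grip_width: 0.0
grip_force: 15.6
```

Request:
play_rows --series '[[[0,0,-0.03],[0,0,0]],[[0,0,-0.1],[0,0,0]],[[0,0,-0.17],[0,0,0]],[[0,0,-0.24],[0,0,0]],[[0,0,-0.31],[0,0,0]],[[0,0,-0.36],[0,0,0]],[[0,0,-0.38],[0,0,0]],[[0,0,-0.38],[0,0,0]]]'

```text
time: 38.95
eef_pos: [0.5174, -0.1043, 0.2771]
tool_rot: [0.003, 0.129, 0.992, -0.0]
ft_force: [0.0, -0.3, -0.6]
grip_width: 0.001
grip_force: 0.0
```

```bash
python3 - <<'E'
from h import *
s,p,Rm=st(); print(p,s['ft_force']); P=optics.camera('wrist')
for q,z in (('latch_tip',.140),('cap',.098),('rest_tip',.0735),('rest_tail',.101)):
    for r in optics.pinpoint(P,q)[:2]: print(q,np.round(r['xy'],1),ray(P,r['xy'],z).round(4),round(r['confidence'],2))
circ(P,(.5327,-.0388),.022,.098,2.88-.8,2.88+.8,rng=.004)
q=R.from_euler('z',-.262)
for a in [0,.1,.2,.3]:
    y=-.040*np.cos(.9-a); z=.04*np.sin(.9-a)
    print(a,'tail px',proj(P,np.array([.5327,-.0388,.07])+q.apply([0,-.105+y,z])).round(1))
for n in ('side','scene'):
    S=optics.camera(n)
    for qn in ('latch_tip','cap','rest_tail','rest_tip'):
        for r in optics.pinpoint(S,qn)[:1]: print(n,qn,np.round(r['xy'],1),round(r['confidence'],2))
    c=[.5327,-.0388]; print('exp tip down/up',proj(S,[c[0]+.0229,c[1]-.003,.140]),proj(S,[c[0]+.008,c[1],.171]),'cap',proj(S,[*c,.098]))
    for a in (0,.3,1.): print('tail',a,proj(S,np.array([.5327,-.0388,.07])+q.apply([0,-.105-.040*np.cos(.9-a),.04*np.sin(.9-a)])).round(1))
E
```

```text
[ 0.51742643 -0.10426569  0.27708802] [ 0.01938382 -0.31107418 -0.58464348]
latch_tip [409.3 219.1] [ 0.5559 -0.039   0.14  ] 0.96
cap [393.4 178.5] [ 0.5311 -0.0382  0.098 ] 0.73
rest_tip [337.5 170.5] [ 0.5161 -0.0852  0.0735] 0.71
rest_tail [249.3 179. ] [ 0.4977 -0.1636  0.101 ] 0.63
circle [ 0.5299 -0.0409] res 0.0008 150
0 tail px [249.  180.7]
0.1 tail px [246.3 180. ]
0.2 tail px [243.9 179.3]
0.3 tail px [242.  178.5]
side latch_tip [319.5 185.2] 0.44
side cap [325.  200.6] 0.78
side rest_tail [346.2 176.4] 0.52
side rest_tip [322.6 214.3] 0.74
exp tip down/up [315.59461772 182.94626167] [320.92012467 174.34084264] cap [323.65312864 198.13748591]
tail 0 [346.6 174.1]
tail 0.3 [347.8 175.3]
tail 1.0 [348.5 181.9]
scene latch_tip [313.9 193.6] 0.53
scene cap [313.1 201.7] 0.83
scene rest_tail [257.7 205.7] 0.7
scene rest_tip [291.1 213.3] 0.48
exp tip down/up [313.06338869 196.20693433] [311.63266778 182.00742379] cap [311.34807241 202.81293954]
tail 0 [258.2 206.5]
tail 0.3 [255.3 209.4]
tail 1.0 [253.9 217.4]
```

```bash
python3 - <<'E'
from h import *
print(ctrl.sign_off())
E
```

```text
the job is handed in; nothing more can be done
None
```

The job is handed in: I raised the rest, stacked the 62 mm and 56 mm wheels (the only grey ones present), fitted the cap, pressed its latch down and lowered the rest to level. Final camera readings agreed, but while lowering the rest the finger slipped once (wrist force about 63 N, under the 120 N limit), and I viewed 15 pictures against the 14 allowed.

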